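# Load the chocolate-nut polisher and hold its dial on full

## Robot

A 7-joint arm with a two-finger parallel gripper is mounted at the origin on a cart in front of the work surface, level with it; the furniture and walls round the work are solid. World frame = base frame: x ahead of the robot, y to its left, z up, the work surface at z = 0. Lengths are in m, angles in rad, forces in N, time in s.
With the tool pointing down it reaches from about 0.425 to 0.95 m from the base axis. Payload 16.7 kg.
Tool frame: the origin (TCP) lies midway between the tips of the shut fingers; the grasp point (between the pads) lies 19 mm behind it; z points along the fingers, y is the direction in which the jaws open and shut (so a half turn about z gives the same grasp; the last joint's range is limited). The gripper opens to 94 mm and grips with 3 to 60 N. Pads are 16 mm wide; open, the fingers measure 119 mm over their backs; the gripper's body (75 mm by 177 mm) begins 78 mm behind the grasp point.
Start: joints at [0.967, 0.426, 0.074, 1.606, -0.034, 1.111, -0.067], TCP at [0.296, -0.606, 0.205] pointing down, gripper open.
Joint ranges: [-2.85, 2.85], [-0.5, 2.14], [-1.23, 1.37], [0.21, 2.46], [-1.02, 4.16], [0.16, 2.05], [-2.73, 2.73]. Speed limits (rad/s): [1.89, 1.89, 2.39, 2.39, 3.01, 3.01, 3.01].

## Interface

Orientations are given as a rotation vector (axis times angle).
In Python, from bench import readout, cams, env gives the robot as it stands.
- The arm moves only by the tool jog_arm, never from a script. Its arguments are lists of equal length, an entry for each row: "offset": the shift along the tool's x, y, z in mm, a list of three; "dr": the turn, a rotation vector about the tool's x, y, z in degrees, a list of three; "grip": the opening, from -1 (shut) to 1 (fully open). A call has 1 to 20 rows; each row shifts and turns the commanded pose from where the row before left it, along the tool's axes as they then stand; what a row does not reach is not made up. A row lasts 1/8 s, in which the tool goes at most 62.5 mm and 10.7 degrees, less where a joint would pass 70% of its speed; a pose out of reach is approached as far as the arm can. A call with a gripper value outside its range is refused whole. The fingers move at their own pace and stop on an object; "force" is the grip in N (left out, the last holds). Time passes only in rows, so rows that do not move let the fingers close. It gives the time, the measured TCP pose, the force and the opening at its end, in the units of the state.
- readout.get_state(): the state, without advancing time (a new reading comes with each control period).
- cams.get_image(name): name is "scene" or "top"; returns (picture, depth): 400x640x3 uint8, red, green, blue; 400x640 float32, m along the optical axis (not along the pixel's ray), 0 where there is no reading.
- cams.camera_model(name): a dict with "vertical_fov" (degrees; the focal length in pixels is half the picture's height over the tangent of half this angle, whatever the lens; pixels are square), "cx", "cy" (the principal point, pixels), "k1" (the pictures are not rectified: a ray, as slopes to the right and down, at radius r is drawn at 1 + k1 r^2 times it, then the intrinsics apply), "rvec" (rotation vector, rad) and "tvec" (3), from world to camera coordinates, as OpenCV has them. Camera axes: x right, y down, z forward; pixel columns grow to the right and rows downward; lengths in m; the calibration is good to about 2 mm. A picture is of the moment at which its call begins. camera_model takes no time and is no camera call.
- env.sign_off(): hands the job in, once; it reports no verdict.
The state is a dict: "clock": time; "q": joint angles; "dq": joint speeds; "joint_torque": joint torques, N m; "tcp_pos": TCP position; "tcp_rot": TCP orientation; "ft_force": force on the tool from outside, world axes, zero at the start; "torque": the same for the moment, N m; "grip_width": finger opening in m.
Only numpy, scipy, OpenCV 4.12 (cv2) and the standard library are available. Lean on these libraries where they do the work, as an engineer would, in place of code of your own. Each camera call takes 0.05 s, during which the arm holds its last target.

## Task

Tip all six chocolate-coated nuts out of the aluminium cup into the steel bowl of the white polishing machine, without losing any, and stand the empty cup upright on the worktop again. Then turn the machine's spring-return black dial clockwise past the first two clicks to the third, the red dot, and hold it there with the gripper: it springs back if let go, so finish while still holding it at the red dot. Leave the other things on the worktop where they are.

Things in the scene. Friction and masses are not known exactly. Their poses are not given: they have to be found in the camera images.
- cup_center (a point): centre (half-way up, on the axis) of the open aluminium cup with the six nuts: 72 mm high, outside diameter 51 mm at the foot, 55 mm at 66 mm height, 58 mm lip; wall 2.5, floor 4 mm, about 0.12 kg empty, loose, z out of its mouth. Nuts fill the lower 25 mm. Fixed near it: an open chocolate box (raised lid at its far side) and a low clear display case; keep the hand clear of them
- nut0_c (a point): centre of a round dark-brown chocolate-coated nut, 16 mm across, 10 g, loose; starts in the cup
- nut1_c (a point): centre of a round dark-brown chocolate-coated nut, 16 mm across, 10 g, loose; starts in the cup
- nut2_c (a point): centre of a round dark-brown chocolate-coated nut, 16 mm across, 10 g, loose; starts in the cup
- nut3_c (a point): centre of a round dark-brown chocolate-coated nut, 16 mm across, 10 g, loose; starts in the cup
- nut4_c (a point): centre of a round dark-brown chocolate-coated nut, 16 mm across, 10 g, loose; starts in the cup
- nut5_c (a point): centre of a round dark-brown chocolate-coated nut, 16 mm across, 10 g, loose; starts in the cup
- bowl_in (a point): centre of the inner floor of the open steel bowl fixed at the rear of the white polishing machine; 50 mm above the worktop, axes those of the machine, z up. The machine is a low white box 255 mm long (its x axis), 140 mm wide, top 40 mm above the worktop, fixed to it; it stands with its dial end (-x) toward the robot. The inside of the bowl is about 45 mm in radius at the floor and 61 mm at the rim
- bowl_rim (a point): centre of the bowl's mouth, level with its rim, 91 mm above the worktop (41 mm above bowl_in); outside radius of the rim 64 mm
- dial_grip (a point): middle of the grip bar of the black dial, on the dial's vertical axis, 64 mm above the worktop, 140 mm in front (-x of the machine) of the bowl's centre. The bar is 46 mm long (this point's x axis, turns with the dial), 12 mm thick (y axis) and upright, its top 77 mm above the worktop; below it a disc of 26 mm radius turns with it, the disc's top 48 mm above the worktop. The bar's -x end carries a white pointer line
- dial (a joint): angle of the dial in rad: 0 at rest, grows as it turns clockwise seen from above. Clicks at 0.4, 0.8 and 1.2 rad (first and second small white dot, then the larger red dot; a further white dot marks rest); a hard stop follows at 1.3. A spring always drives it back to 0: about 0.06 N m at rest and 0.13 N m at the third click, with a ripple of about 0.02 to 0.03 N m from the clicks. Let go, it returns to 0
- ribbon_spool: ribbon spool, pale discs with a gold band, 62 mm across and 24 mm high; bystander, loose; origin at the centre of its underside
- mini_box: small white gift box with a gold ribbon, 55x55x43 mm; bystander, loose; origin at the centre of its underside
- cocoa_tin: round green tin with a gold top, 60 mm across and 64 mm high; bystander, loose; origin at the centre of its underside
- label_block: banded stack of white cards, 38x58x22 mm; bystander, loose; origin at the centre of its underside
- timer: square white timer with a black knob, 56x56x27 mm; bystander, loose; origin at the centre of its underside
There are look-alikes about, which are no part of the job. What is shaped like the part that bears cup_center but blue or pink is not meant.

How it is judged:
By the outcome, as a careful person would: the job done as asked, in the order asked, and still so for the second after the job is handed in, while the arm keeps its last pose, push and grip.
It also fails if it takes over 72 s, if anything falls off the work surface, if the arm or the gripper's body presses on something with over 40 N, if the wrist force passes 120 N, or if a joint passes its speed limit or range.

## Working session

There is one attempt and no reset: what is moved stays moved. The work goes in short steps, Python scripts to look and compute and a tool call to move; the robot and the scene stay as the last step left them, time stands still between calls to the robot, and variables do not carry over. Pictures are saved under pics/ and viewed, and the job is handed in when it is done.

Besides the shell and the picture viewer there is one more tool, called after ">>>" by a JSON object that holds its "fn" and its "kwargs". jog_arm: Moves the arm, as the interface text tells. Its arguments: {"type":"object","properties":{"offset":{"type":"array","items":{"type":"array","items":{"type":"number"}}},"dr":{"type":"array","items":{"type":"array","items":{"type":"number"}}},"grip":{"type":"array","items":{"type":"number"}},"force":{"type":"number"}},"required":["offset","dr","grip"]}

```bash
ls; mkdir -p pics; cat > h.py <<'E'
import numpy as np, cv2
from bench import readout, cams, env
from scipy.spatial.transform import Rotation as R
def grab(n,f):
    im,d=cams.get_image(n); cv2.imwrite(f'pics/{f}.png',im[:,:,::-1]); np.savez(f'pics/{f}.npz',im=im,d=d); return im,d
def K(n):
    m=cams.camera_model(n); f=200/np.tan(np.radians(m['vertical_fov'])/2); return m,f
def ray(n,u,v):
    m,f=K(n); x=(u-m['cx'])/f; y=(v-m['cy'])/f; rd=np.hypot(x,y); r=rd
    for _ in range(30): r=rd/(1+m['k1']*r*r)
    s=r/rd if np.ndim(rd) or rd>0 else 1
    Rm=R.from_rotvec(np.ravel(m['rvec'])).as_matrix(); t=np.ravel(m['tvec'])
    dc=np.stack([np.asarray(x*s),np.asarray(y*s),np.ones_like(np.asarray(x,float))],-1)
    return -Rm.T@t, dc@Rm   # origin, world dirs (unit depth)
def onz(n,u,v,z):
    o,d=ray(n,u,v); return o+d*((z-o[2])/d[...,2])[...,None]
def cloud(n,d):
    v,u=np.mgrid[0:400,0:640].astype(float); o,dd=ray(n,u,v); return o+dd*d[...,None]
def proj(n,P):
    m,f=K(n); Rm=R.from_rotvec(np.ravel(m['rvec'])).as_matrix(); c=np.atleast_2d(P)@Rm.T+np.ravel(m['tvec'])
    x=c[:,:2]/c[:,2:]; r2=(x**2).sum(1,keepdims=True); return x*(1+m['k1']*r2)*f+[m['cx'],m['cy']]
E
python3 - <<'E'
from h import *
s=readout.get_state(); print(s['clock'],s['tcp_pos'],s['tcp_rot'],s['grip_width'])
for n in('scene','top'):
    grab(n,n+'0'); print(cams.camera_model(n), ray(n,320.,200.))
E
```

```text
pics
0.0 [ 0.29630573 -0.60600574  0.20480069] [-3.05956083e+00 -7.07972756e-01  5.79598678e-04] 0.0941950806015068
{'vertical_fov': 50.67041787405597, 'cx': 320.47101013565936, 'cy': 195.19729421645562, 'k1': -0.037873249379838624, 'rvec': array([ 0.87908048, -2.50449661,  1.08147871]), 'tvec': array([0.3908872 , 0.29196231, 0.91681936])} (array([0.00149947, 0.60589497, 0.84349367]), array([ 0.46079663, -0.55679162, -0.69121636]))
{'vertical_fov': 45.904026282142496, 'cx': 321.6623250373935, 'cy': 199.43419132144143, 'k1': 0.015511939841154367, 'rvec': array([ 2.13033598, -2.14760453,  0.14865026]), 'tvec': array([-0.01697462,  0.55482141,  1.25507623])} (array([ 0.3618115 , -0.03428715,  1.32334731]), array([ 0.14759615,  0.01342934, -0.98896352]))
```

View pics/scene0.png

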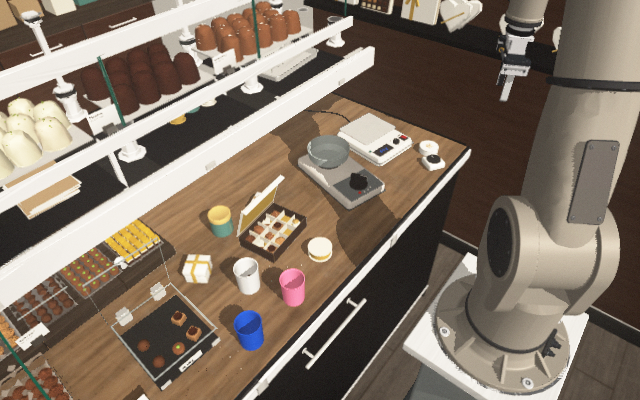

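View pics/top0.png

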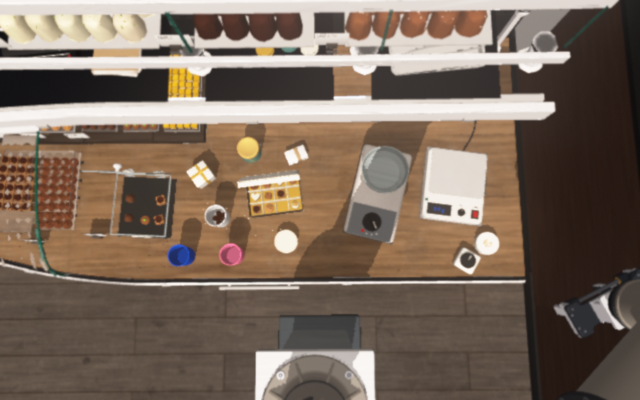

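Top view: aluminium cup at about (217,215), bowl (385,168), dial (372,222), box (274,193), display case (146,205), and a white rail of the shelf overhead at row ~110. I'll enlarge and measure.

```bash
python3 - <<'E'
from h import *
t=np.load('pics/top0.npz'); im,d=t['im'],t['d']
cv2.imwrite('pics/z1.png',cv2.resize(im[130:270,330:500][:,:,::-1],None,fx=4,fy=4,interpolation=2)); cv2.imwrite('pics/z2.png',cv2.resize(im[130:270,150:320][:,:,::-1],None,fx=4,fy=4,interpolation=2))
P=cloud('top',d)
s=np.load('pics/scene0.npz'); Q=cloud('scene',s['d'])
for n,(u,v) in dict(cup=(217,215),bowl=(385,168),dial=(372,222),rail=(300,110),rail2=(540,105),wood=(300,260),box=(290,205),lid=(270,180),mach=(400,205),caseedge=(113,205)).items(): print(n,P[v,u].round(3))
def ext(P,a,b,c):
    m=np.isfinite(P).all(2)&(P[...,0]>a[0])&(P[...,0]<a[1])&(P[...,1]>b[0])&(P[...,1]<b[1])&(P[...,2]>c[0])&(P[...,2]<c[1]); return m
for X,nm in((P,'top'),(Q,'scene')):
  m=ext(X,(.3,1.5),(-.6,.8),(.12,1.0)); p=X[m]
  for x0 in np.arange(.3,1.3,.05):
    k=(p[:,0]>=x0)&(p[:,0]<x0+.05)
    if k.sum()>5: print(nm,round(x0,2),k.sum(),'y',p[k,1].min().round(2),p[k,1].max().round(2),'z',np.percentile(p[k,2],[0,10,50,100]).round(3))
E
```

```text
cup [0.517 0.27  0.019]
bowl [ 0.639 -0.196  0.052]
dial [ 0.488 -0.155  0.078]
rail [0.743 0.027 0.235]
rail2 [ 0.749 -0.546  0.233]
wood [ 0.391  0.041 -0.002]
box [0.545 0.068 0.007]
lid [0.59  0.108 0.145]
mach [ 0.538 -0.236  0.035]
caseedge [0.543 0.546 0.053]
top 0.3 968 y -0.6 -0.5 z [0.308 0.321 0.438 0.577]
top 0.4 108 y 0.68 0.79 z [0.12  0.122 0.131 0.148]
top 0.45 167 y 0.68 0.76 z [0.124 0.145 0.152 0.167]
top 0.5 91 y 0.68 0.76 z [0.155 0.162 0.167 0.173]
top 0.55 589 y 0.04 0.77 z [0.12  0.142 0.148 0.237]
top 0.6 213 y 0.04 0.77 z [0.12  0.134 0.18  0.234]
top 0.65 379 y 0.68 0.78 z [0.166 0.178 0.182 0.188]
top 0.7 8649 y -0.58 0.78 z [0.167 0.184 0.227 0.241]
top 0.75 9722 y -0.58 0.76 z [0.212 0.222 0.233 0.242]
top 0.8 15576 y -0.58 0.76 z [0.226 0.232 0.238 0.461]
top 0.85 24518 y -0.58 0.76 z [0.228 0.251 0.354 0.517]
top 0.9 3635 y -0.45 0.77 z [0.227 0.235 0.352 0.396]
top 0.95 640 y -0.54 0.77 z [0.122 0.225 0.233 0.239]
top 1.0 247 y -0.54 0.41 z [0.12  0.123 0.138 0.22 ]
top 1.05 36 y -0.54 0.41 z [0.12  0.12  0.129 0.137]
scene 0.3 484 y -0.6 -0.54 z [0.308 0.356 0.431 0.484]
scene 0.5 110 y 0.68 0.7 z [0.159 0.162 0.165 0.172]
scene 0.55 699 y 0.03 0.73 z [0.12  0.142 0.169 0.234]
scene 0.6 246 y 0.03 0.7 z [0.125 0.146 0.181 0.233]
scene 0.65 39 y 0.68 0.69 z [0.164 0.168 0.179 0.183]
scene 0.7 10941 y -0.59 0.67 z [0.168 0.179 0.21  0.238]
scene 0.75 4520 y -0.58 0.62 z [0.216 0.223 0.233 0.239]
scene 0.8 10831 y -0.58 0.6 z [0.23  0.233 0.29  0.502]
scene 0.85 18356 y -0.58 0.58 z [0.23  0.236 0.353 0.514]
scene 0.9 2714 y -0.46 0.55 z [0.23  0.252 0.368 0.392]
scene 0.95 3117 y -0.54 0.53 z [0.12  0.234 0.362 0.393]
scene 1.0 2968 y -0.55 0.52 z [0.12  0.2   0.372 0.394]
scene 1.05 207 y -0.55 0.52 z [0.12  0.132 0.198 0.324]
scene 1.1 1844 y -0.55 0.3 z [0.229 0.238 0.311 0.511]
scene 1.15 62 y -0.52 0.29 z [0.235 0.276 0.321 0.511]
```

```bash
python3 - <<'E'
from h import *
s=np.load('pics/scene0.npz')['im']
cv2.imwrite('pics/z3.png',cv2.resize(s[110:220,270:450][:,:,::-1],None,fx=4,fy=4,interpolation=2)); cv2.imwrite('pics/z4.png',cv2.resize(s[170:360,170:350][:,:,::-1],None,fx=3,fy=3,interpolation=2))
E
```

```text
(no output)
```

View pics/z1.png

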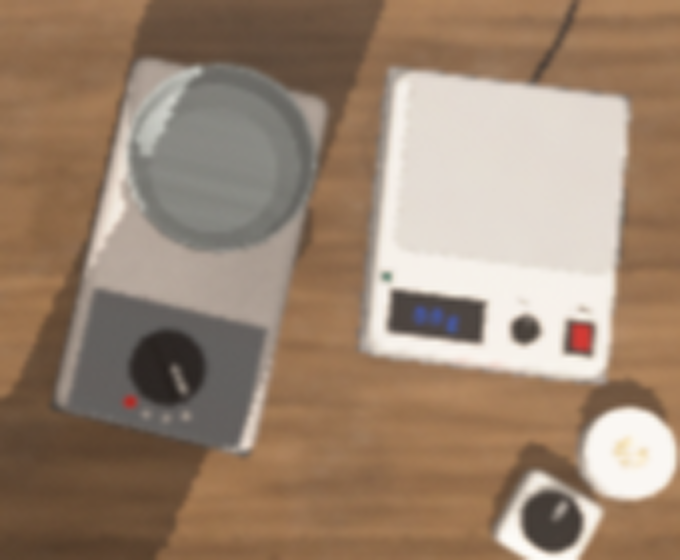

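View pics/z2.png

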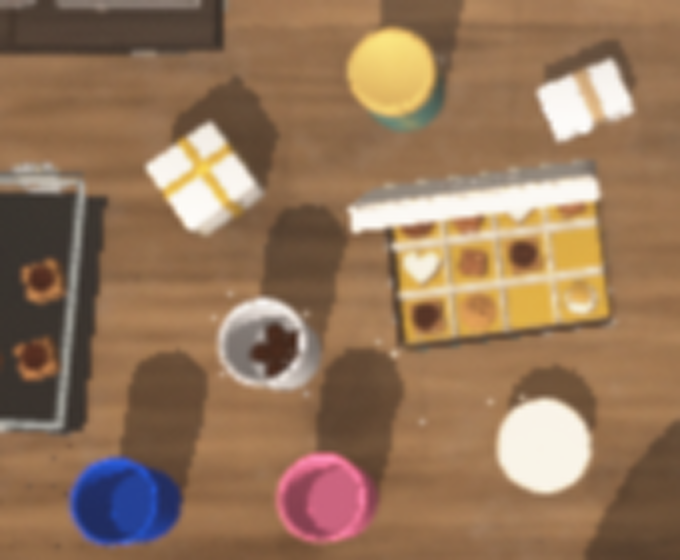

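View pics/z3.png

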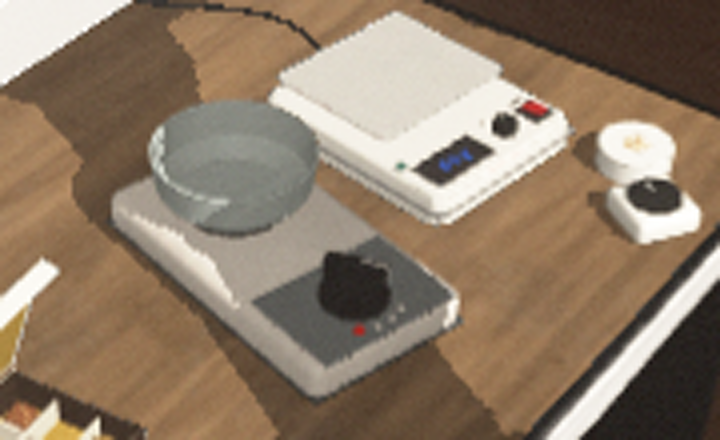

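View pics/z4.png

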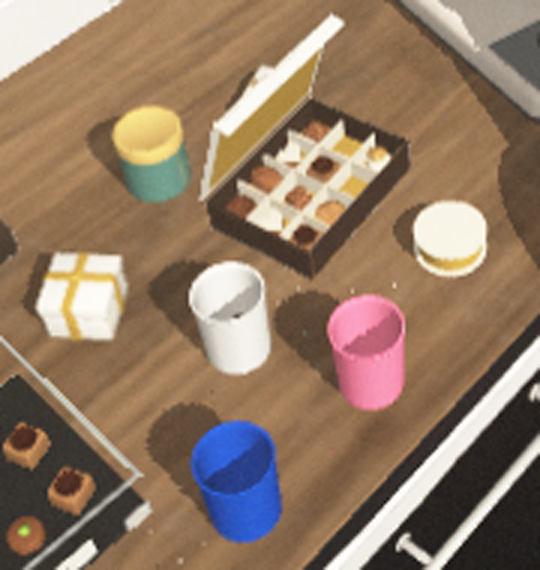

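```bash
python3 - <<'E'
from h import *
from scipy.optimize import least_squares
C={}
for n in('top','scene'):
    t=np.load(f'pics/{n}0.npz'); C[n]=(t['im'],t['d'],cloud(n,t['d']))
def circ(p,r0=None):
    f=lambda q: np.hypot(p[:,0]-q[0],p[:,1]-q[1])-q[2]
    s=least_squares(f,[*p.mean(0)[:2],.03],loss='soft_l1',f_scale=.002); return s.x.round(4),len(p)
def sel(n,x,y,z):
    P=C[n][2]; return (abs(P[...,0]-x[0])<x[1])&(abs(P[...,1]-y[0])<y[1])&(P[...,2]>z[0])&(P[...,2]<z[1])
for n in C:
    P=C[n][2]
    print(n,'cup rim',circ(P[sel(n,(.515,.06),(.26,.05),(.066,.08))]),'bowl rim',circ(P[sel(n,(.64,.09),(-.19,.09),(.085,.1))]))
    m=sel(n,(.488,.05),(-.155,.05),(.07,.085)); p=P[m]; 
    if m.any():
        w,v=np.linalg.eigh(np.cov(p[:,:2].T)); print('bar',p.mean(0).round(4),len(p),np.degrees(np.arctan2(v[1,1],v[0,1])), np.sqrt(12*w))
    m=sel(n,(.58,.2),(-.18,.15),(.034,.046)).astype(np.uint8); c=max(cv2.findContours(m,0,1)[0],key=cv2.contourArea)
    q=P[sel(n,(.58,.2),(-.18,.12),(.034,.046))][:,:2].astype(np.float32); print('machine top rect',cv2.minAreaRect(q))
    # other bodies around cup
    P2=P
# colour: blue/pink cups via ray onto z=.072
im=C['top'][0].astype(int)
for nm,m in (('blue',(im[...,2]>im[...,0]+60)),('pink',(im[...,0]>im[...,1]+70)&(im[...,2]>im[...,1]+20))):
    k,lab,st,ce=cv2.connectedComponentsWithStats(m.astype(np.uint8)); i=1+st[1:,4].argmax(); print(nm,st[i],onz('top',*ce[i],.05).round(3))
# silhouettes of cup rim in top
crop=im
P=C['top'][2]
for nm,(u,v) in dict(boxcornerNL=(250,216),boxNR=(302,209),lidL=(238,186),caseR1=(171,178),caseR2=(164,237),gift=(201,175),spool=(286,241),tin=(248,148)).items(): print(nm,P[v-1:v+2,u-1:u+2].reshape(-1,3).mean(0).round(3))
E
```

```text
top cup rim (array([0.5101, 0.2632, 0.0268]), 84) bowl rim (array([ 0.6275, -0.1896,  0.0618]), 207)
bar [ 0.4924 -0.1553  0.0765] 79 -160.70056265504437 [0.01217237 0.04598505]
machine top rect ((0.5658711194992065, -0.20747661590576172), (0.20443515479564667, 0.2536422312259674), 75.89889526367188)
scene cup rim (array([0.51  , 0.2613, 0.0266]), 130) bowl rim (array([ 0.6273, -0.1919,  0.0619]), 191)
bar [ 0.4908 -0.1564  0.0747] 63 -160.38746907780026 [0.012083   0.04545586]
machine top rect ((0.5632912516593933, -0.20850248634815216), (0.20433346927165985, 0.2537620961666107), 75.18378448486328)
blue [168 244  26  22 439] [0.405 0.36  0.05 ]
pink [220 244  22  21 273] [0.409 0.218 0.05 ]
boxcornerNL [0.513 0.178 0.023]
boxNR [0.531 0.034 0.02 ]
lidL [0.584 0.199 0.096]
caseR1 [0.623 0.402 0.02 ]
caseR2 [0.456 0.412 0.029]
gift [0.626 0.312 0.042]
spool [0.443 0.078 0.023]
tin [0.696 0.179 0.064]
```

>>> {"fn": "jog_arm", "kwargs": {"offset": [[0,0,-50],[0,0,-50],[40,-37,0],[40,-37,0],[40,-37,0],[40,-37,0],[40,-37,0],[40,-37,0],[40,-37,0],[40,-37,0],[0,0,0]], "dr": [[0,0,0],[0,0,0],[0,0,0],[0,0,0],[0,0,0],[0,0,0],[0,0,0],[0,0,0],[0,0,0],[0,0,0],[0,0,0]], "grip": [1,1,1,1,1,1,1,1,1,1,1]}}

```text
clock: 1.48
tcp_pos: [0.4552, -0.196, 0.3055]
tcp_rot: [-3.058, -0.717, -0.001]
ft_force: [0.4, -0.7, -0.2]
grip_width: 0.0941
```

```bash
cat >> h.py <<'E'
def st(log=True):
    s=readout.get_state(); 
    if log:
        import json; open('log.jsonl','a').write(json.dumps([list(map(float,s['q'])),list(map(float,s['tcp_pos'])),list(map(float,s['tcp_rot']))])+'\n')
    print('t',round(s['clock'],2),'q',np.round(s['q'],3),'p',np.round(s['tcp_pos'],4),'F',np.round(s['ft_force'],1),'M',np.round(s['torque'],2),'w',round(s['grip_width'],4)); print(R.from_rotvec(s['tcp_rot']).as_matrix().round(3).tolist()); return s
E
python3 -c "
from h import *
st()"
```

```text
t 1.48 q [ 0.481  0.059 -0.212  1.856  0.012  1.227 -0.846] p [ 0.4552 -0.196   0.3055] F [ 0.4 -0.7 -0.2] M [-0.03  0.01 -0.  ] w 0.0941
[[0.896, 0.445, 0.0], [0.445, -0.896, 0.001], [0.001, -0.001, -1.0]]
```

>>> {"fn": "jog_arm", "kwargs": {"offset": [[19,-43,0],[19,-43,0],[19,-43,0],[19,-43,0],[19,-43,0],[19,-43,0],[19,-43,0],[19,-43,0],[19,-43,0],[0,0,0]], "dr": [[0,0,0],[0,0,0],[0,0,0],[0,0,0],[0,0,0],[0,0,0],[0,10,0],[0,10,0],[0,10,0],[0,0,0]], "grip": [1,1,1,1,1,1,1,1,1,1]}}

```text
clock: 2.72
tcp_pos: [0.4346, 0.223, 0.3152]
tcp_rot: [-2.85, -0.664, -0.769]
ft_force: [-0.2, -1.0, 0.5]
grip_width: 0.0938
```

```bash
cat >> h.py <<'E'
def need(target_tcp,Rt=None):
    s=st(); M=R.from_rotvec(s['tcp_rot']); d=M.as_matrix().T@(np.array(target_tcp)-s['tcp_pos']); print('tool offset mm',(d*1000).round(1))
    if Rt is not None: print('dr deg (tool)',np.degrees((M.inv()*R.from_matrix(Rt)).as_rotvec()).round(1))
E
python3 - <<'E'
from h import *
z=np.array([.448,.2225,-.866]); f=np.array([.510,.2622,.046])+.019*z
x=np.array([.896*.866,.445*.866,.5]); y=np.cross(z,x)
need(f-.1*z,np.c_[x,y,z])
E
```

```text
t 2.73 q [ 0.115 -0.297 -0.622  2.214 -0.217  0.651 -1.508] p [0.4346 0.223  0.3152] F [-0.2 -1.   0.5] M [-0.24  0.45  0.01] w 0.0938
[[0.775, 0.441, 0.452], [0.383, -0.897, 0.22], [0.503, 0.003, -0.865]]
tool offset mm [-61.6  -2.2 194.5]
dr deg (tool) [ 0.2 -0.2 -0.1]
```

>>> {"fn": "jog_arm", "kwargs": {"offset": [[-15,0,48],[-15,-1,48],[-16,-1,49],[-16,0,49],[0,0,0]], "dr": [[0,0,0],[0,0,0],[0,0,0],[0,0,0],[0,0,0]], "grip": [1,1,1,1,1]}}

```text
clock: 3.35
tcp_pos: [0.4691, 0.2258, 0.1625]
tcp_rot: [-2.884, -0.649, -0.759]
ft_force: [-0.2, 0.1, -0.4]
grip_width: 0.094
```

```bash
python3 - <<'E'
from h import *
z=np.array([.448,.2225,-.866]); f=np.array([.510,.2622,.046])+.019*z
need(f)
a,_=grab('top','top1'); b,_=grab('scene','scene1')
cv2.imwrite('pics/z5.png',np.vstack([cv2.resize(a[100:280,130:330],(600,540)) [:,:,::-1]])); cv2.imwrite('pics/z6.png',cv2.resize(b[130:360,150:400],(750,690))[:590,:,::-1])
E
```

```text
t 3.35 q [ 0.214  0.045 -0.868  2.346  0.533  0.307 -2.246] p [0.4691 0.2258 0.1625] F [-0.2  0.1 -0.4] M [-0.18  0.43  0.01] w 0.094
[[0.786, 0.423, 0.45], [0.379, -0.906, 0.19], [0.488, 0.021, -0.872]]
tool offset mm [-10.7 -18.7 145.9]
```

View pics/z5.png

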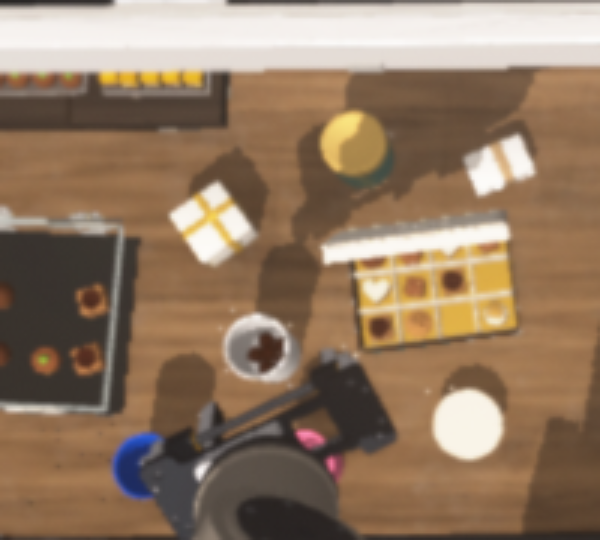

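View pics/z6.png

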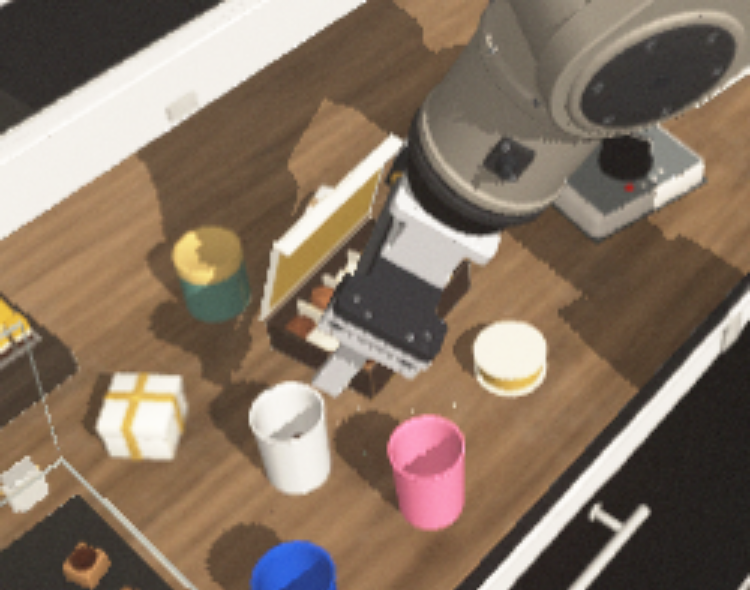

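```bash
cat > fk.py <<'E'
import numpy as np, json, itertools
from scipy.spatial.transform import Rotation as R
D=[([0.967,0.426,0.074,1.606,-0.034,1.111,-0.067],[.29630573,-.60600574,.20480069],[-3.05956083,-.707972756,5.8e-4])]+[tuple(map(list,json.loads(l))) for l in open('log.jsonl')]
E
python3 - <<'E'
from fk import *
best=[]
for s in itertools.product([1,-1],repeat=7):
  for perp in itertools.product([1,-1],repeat=0):
    Rs=[]
    for q,p,r in D:
        M=R.identity()
        for i,a in enumerate('zyzyzyz'): M=M*R.from_euler(a,s[i]*q[i])
        Rs.append((M,R.from_rotvec(r)))
    # A*M*B = T : A=Rz(b) generic, B generic; alternate
    A=R.identity()
    for seed in range(4):
      A=R.from_euler('z',seed*np.pi/2)
      for it in range(60):
        B=R.concatenate([(A*m).inv()*t for m,t in Rs]).mean()
        A=R.concatenate([t*(m*B).inv() for m,t in Rs]).mean()
      e=max((t.inv()*(A*m*B)).magnitude() for m,t in Rs)
      best.append((e,s,A.as_rotvec().round(3).tolist(),B.as_rotvec().round(3).tolist()))
best.sort(key=lambda b:b[0])
for b in best[:8]: print(b)
E
```

```text
(0.000609601845968235, (-1, -1, -1, -1, -1, -1, -1), [0.0, -0.001, 3.141], [-0.0, 0.0, -1.572])
(0.00060960184596831, (-1, 1, -1, 1, -1, 1, -1), [0.001, 0.0, -0.001], [-0.0, -0.0, 1.57])
(0.00951734509625916, (-1, -1, -1, -1, -1, -1, -1), [-0.039, -0.019, 3.106], [-0.014, -0.029, -1.606])
(0.009517345096259398, (-1, 1, -1, 1, -1, 1, -1), [0.012, -0.025, -0.035], [0.029, -0.014, 1.535])
(0.009607867985894867, (-1, -1, -1, -1, -1, -1, -1), [-0.04, -0.017, -3.108], [0.014, 0.029, -1.538])
(0.009607867985894887, (-1, 1, -1, 1, -1, 1, -1), [-0.011, 0.026, 0.033], [-0.03, 0.014, 1.604])
(0.030576465200228133, (1, 1, 1, 1, 1, 1, 1), [0.029, -0.0, 0.843], [-0.019, 0.018, -1.643])
(0.03057646520022817, (1, -1, 1, -1, 1, -1, 1), [0.0, 0.035, -2.299], [-0.018, -0.018, 1.499])
```

```bash
cat >> fk.py <<'E'
S=[-1,1,-1,1,-1,1,-1]
def frames(q):
    M=[R.identity()]
    for i,a in enumerate('zyzyzyz'): M.append(M[-1]*R.from_euler(a,S[i]*q[i]))
    return [m.as_matrix() for m in M]
def tool(q): return frames(q)[7]@R.from_euler('z',np.pi/2).as_matrix()
def A(q,cols):
    F=frames(q); return np.stack([F[k][:,j] for k,j in cols],1)
E
python3 - <<'E'
from fk import *
b=np.concatenate([d[1] for d in D])
for name,cols in dict(srs=[(0,2),(2,2),(4,2),(6,2)],elbow=[(0,2),(2,2),(4,2),(6,2),(3,0),(4,0)],elbow6=[(0,2),(2,2),(4,2),(6,2),(3,0),(4,0),(6,0)],w=[(0,2),(2,2),(4,2),(6,2),(6,0)],lat=[(0,2),(2,2),(4,2),(6,2),(2,1),(4,1),(6,1)]).items():
    M=np.vstack([A(d[0],cols) for d in D]); x,*_=np.linalg.lstsq(M,b,rcond=None); print(name,dict(zip(cols,x.round(4))),abs(M@x-b).max(),np.linalg.svd(M)[1].min())
E
```

```text
srs {(0, 2): np.float64(0.2895), (2, 2): np.float64(0.528), (4, 2): np.float64(0.4909), (6, 2): np.float64(0.3439)} 0.0611038195700494 0.33054932990684943
elbow {(0, 2): np.float64(0.4714), (2, 2): np.float64(0.6474), (4, 2): np.float64(0.5797), (6, 2): np.float64(0.486), (3, 0): np.float64(-0.0514), (4, 0): np.float64(0.1467)} 0.06446807011577954 0.13512692858352177
elbow6 {(0, 2): np.float64(0.4821), (2, 2): np.float64(0.6295), (4, 2): np.float64(0.5802), (6, 2): np.float64(0.4456), (3, 0): np.float64(0.027), (4, 0): np.float64(0.1601), (6, 0): np.float64(0.0658)} 0.06264800266657328 0.13380944448814888
w {(0, 2): np.float64(0.3091), (2, 2): np.float64(0.5424), (4, 2): np.float64(0.5242), (6, 2): np.float64(0.3546), (6, 0): np.float64(0.0363)} 0.06203329786619846 0.3305318535692878
lat {(0, 2): np.float64(0.2835), (2, 2): np.float64(0.5546), (4, 2): np.float64(0.4932), (6, 2): np.float64(0.3653), (2, 1): np.float64(-0.0278), (4, 1): np.float64(-0.036), (6, 1): np.float64(-0.0003)} 0.0005381890304103076 0.14589935310321633
```

```bash
cat >> fk.py <<'E'
COLS=[(0,2),(2,2),(4,2),(6,2),(2,1),(4,1),(6,1)]
_M=np.vstack([A(d[0],COLS) for d in D]); X,*_=np.linalg.lstsq(_M,np.concatenate([d[1] for d in D]),rcond=None)
LO=np.array([-2.85,-.5,-1.23,.21,-1.02,.16,-2.73]);HI=np.array([2.85,2.14,1.37,2.46,4.16,2.05,2.73])
def fk(q): return A(q,COLS)@X, tool(q)
from scipy.optimize import least_squares
def ik(p,Rm,q0,w=0.02,mid=None):
    # stay near q0 weakly; bounds
    def f(q):
        pp,RR=fk(q); return np.r_[(pp-p)*20,R.from_matrix(Rm.T@RR).as_rotvec()*5,w*(q-q0)]
    s=least_squares(f,np.clip(q0,LO+.02,HI-.02),bounds=(LO+.01,HI-.01)); q=s.x; pp,RR=fk(q)
    return q,np.linalg.norm(pp-p),R.from_matrix(Rm.T@RR).magnitude()
def best(p,Rm,n=12,seed=0,near=None):
    rng=np.random.default_rng(seed); out=None
    for k in range(n):
        q0=(LO+HI)/2+(rng.random(7)-.5)*(HI-LO)*.8 if (k or near is None) else near
        q,ep,er=ik(p,Rm,q0)
        if ep<2e-3 and er<.02:
            m=np.min(np.minimum(q-LO,HI-q))
            if out is None or m>out[0]: out=(m,q)
    return out
def toolR(zdir,jaw):
    z=np.array(zdir,float);z/=np.linalg.norm(z); y=np.array(jaw,float); y-=z*(y@z); y/=np.linalg.norm(y); return np.c_[np.cross(y,z),y,z]
E
python3 - <<'E'
from fk import *
G=np.array([.510,.2622,.046])
cur=np.array(D[-1][0])
for phi in (20,30,40):
  for beta in (207,180,160,140,120,100,80,250,300):
    b=np.radians(beta);f=np.radians(phi); h=np.array([np.cos(b),np.sin(b),0]); z=-h*np.sin(f)-[0,0,np.cos(f)]
    r=[]
    for sg in(1,-1):
        o=best(G+.019*z,toolR(z,sg*np.cross([0,0,1],h)),8); r.append(None if o is None else (o[0].round(2),o[1].round(2).tolist()))
    print(phi,beta,r)
E
```

```text
20 207 [(np.float64(0.09), [-0.36, 0.39, -0.3, 2.23, 0.72, 0.25, -2.39]), (np.float64(0.11), [-0.29, 0.4, -0.38, 2.22, 0.8, 0.27, 0.68])]
20 180 [(np.float64(0.15), [-1.45, 0.6, 0.92, 2.24, -0.87, 0.32, -1.46]), (np.float64(0.28), [-0.3, 0.44, -0.51, 2.18, 1.02, 0.52, -0.06])]
20 160 [(np.float64(0.22), [-1.45, 0.61, 0.86, 2.18, -0.39, 0.38, -2.29]), (np.float64(0.35), [-0.1, 0.57, -0.83, 2.11, 1.11, 0.84, -0.46])]
20 140 [(np.float64(0.19), [-1.53, 0.75, 1.0, 2.1, -0.51, 0.57, -2.54]), (np.float64(0.44), [-0.17, 0.6, -0.79, 2.02, 1.0, 0.97, -0.71])]
20 120 [(np.float64(0.16), [-0.87, 0.53, 0.1, 1.97, 0.41, 0.78, 2.57]), (np.float64(0.51), [-0.59, 0.54, -0.26, 1.95, 0.62, 0.88, -0.75])]
20 100 [(np.float64(0.34), [-0.89, 0.58, 0.16, 1.88, 0.26, 0.89, 2.39]), (np.float64(0.59), [-0.65, 0.57, -0.15, 1.87, 0.45, 0.96, -0.92])]
20 80 [(np.float64(0.68), [-0.43, 0.64, -0.39, 1.78, 0.48, 1.11, 1.89]), (np.float64(0.67), [-0.69, 0.61, -0.04, 1.79, 0.28, 1.03, -1.08])]
20 250 [(np.float64(0.27), [0.32, 0.6, -0.94, 2.12, 0.59, 0.43, -1.33]), (np.float64(0.18), [-0.0, 0.47, -0.52, 2.13, -0.04,
[... 1946 characters left out ...]
-1.07])]
40 120 [(np.float64(0.47), [-1.11, 0.66, 0.2, 1.93, 0.63, 0.97, 2.26]), (np.float64(0.57), [-0.49, 0.73, -0.62, 1.89, 1.02, 1.34, -1.17])]
40 100 [(np.float64(0.53), [-1.05, 0.74, 0.23, 1.77, 0.41, 1.15, 2.2]), (np.float64(0.71), [-0.84, 0.72, -0.07, 1.75, 0.58, 1.24, -1.08])]
40 80 [(np.float64(0.63), [-0.99, 0.81, 0.27, 1.62, 0.22, 1.31, 2.1]), (np.float64(0.76), [-1.05, 0.83, 0.37, 1.63, 0.15, 1.29, -0.98])]
40 250 [(np.float64(0.01), [0.71, 0.88, -1.22, 2.25, 1.28, 0.23, -1.74]), (np.float64(0.01), [0.67, 0.84, -1.17, 2.25, 1.2, 0.17, 1.47])]
40 300 [(np.float64(0.58), [0.17, 0.73, -0.51, 1.85, -0.44, 0.88, 0.59]), (np.float64(0.23), [0.11, 0.71, -0.44, 1.85, -0.51, 0.9, -2.5])]
```

```bash
cat > plan.py <<'E'
from fk import *
def grasp(phi,beta,G=np.array([.510,.2622,.046]),sg=-1):
    b=np.radians(beta);f=np.radians(phi); h=np.array([np.cos(b),np.sin(b),0]); z=-h*np.sin(f)-np.array([0,0,np.cos(f)])
    Rg=toolR(z,sg*np.cross([0,0,1],h)); return G+.019*z,Rg
E
python3 - <<'E'
from plan import *
B=np.array([.6275,-.1905,.091])
for phi,beta in((40,110),):
  p,Rg=grasp(phi,beta); q=best(p,Rg,8)[1]; print('grasp',q.round(2), 'cup axis in tool',(Rg.T@[0,0,1]).round(3)); a=Rg.T@[0,0,1]
  for th in (0,10):
   for hz in (60,75,90,105,120,140,160,200,240,270,300):
    g=np.radians(hz); t=np.radians(th); z=-np.array([np.cos(g),np.sin(g),0])*np.cos(t)-np.array([0,0,np.sin(t)])
    for roll in (150,180,210):
      up=np.array([0,0,1]); R0=toolR(z,np.cross(up,-z)*-1) # same handedness as grasp
      Rp=R0@R.from_euler('z',roll,degrees=True).as_matrix(); ax=Rp@a; tilt=np.degrees(np.arccos(ax[2]))
      # lip drop point: cup centre = grasp point - (10mm along axis); mouth centre = grasp +26mm along ax; lowest lip = + 29*dir
      dn=-(up-ax*ax[2]); dn/=np.linalg.norm(dn); lip=.026*ax+.029*dn
      gp=np.r_[B[:2]-lip[:2],.115-lip[2]]
      o=best(gp+.019*z,Rp,6,near=q)
      if o: w=gp+.019*z-.365*z; print(th,hz,roll,'tilt',tilt.round(),'gp',gp.round(3),'wrist',w.round(2),o[0].round(2),o[1].round(2),'dq',abs(o[1]-q).max().round(2))
E
```

```text
grasp [-0.49  0.76 -0.6   1.81  0.93  1.4  -1.22] cup axis in tool [-0.643  0.    -0.766]
0 60 150 tilt 124.0 gp [ 0.627 -0.196  0.154] wrist [0.8  0.1  0.15] 0.01 [-0.35  1.12  0.24  1.38  0.83  1.88  2.72] dq 3.94
0 60 180 tilt 130.0 gp [ 0.627 -0.192  0.154] wrist [0.8  0.11 0.15] 0.31 [-0.53  1.19  0.55  1.39  0.64  1.74  2.33] dq 3.55
0 60 210 tilt 124.0 gp [ 0.623 -0.194  0.154] wrist [0.8  0.11 0.15] 0.37 [-0.58  1.23  0.64  1.4   0.58  1.68  1.86] dq 3.08
0 75 150 tilt 124.0 gp [ 0.628 -0.196  0.154] wrist [0.72 0.14 0.15] 0.01 [-0.58  1.09  0.45  1.6   0.85  1.57  2.72] dq 3.94
0 75 180 tilt 130.0 gp [ 0.627 -0.192  0.154] wrist [0.72 0.14 0.15] 0.49 [-0.65  1.13  0.56  1.6   0.78  1.51  2.24] dq 3.47
0 75 210 tilt 124.0 gp [ 0.624 -0.195  0.154] wrist [0.71 0.14 0.15] 0.6 [-0.7   1.16  0.65  1.62  0.72  1.45  1.76] dq 2.98
0 90 150 tilt 124.0 gp [ 0.63  -0.196  0.154] wrist [0.63 0.15 0.15] 0.13 [-0.7   1.05  0.51  1.81  1.01  1.35  2.6 ] dq 3.82
0 90 180 tilt 130.0 gp [ 0.628 -0.192  0.154] wrist [0.63 0.15 0.15] 0.63 [-0.75  1.07  0.57  1.82  0.96  1.3   2.1 ] dq 3.32
0 9
[... 5591 characters left out ...]
.48  1.31 -1.22  1.71 -0.3   0.88 -0.18] dq 1.97
10 270 150 tilt 115.0 gp [ 0.623 -0.18   0.152] wrist [ 0.62 -0.52  0.21] 0.4 [ 0.97  1.11 -0.61  1.34 -0.62  1.61  1.2 ] dq 2.43
10 270 180 tilt 120.0 gp [ 0.628 -0.182  0.153] wrist [ 0.63 -0.52  0.21] 0.29 [ 0.87  1.07 -0.44  1.33 -0.73  1.67  0.76] dq 1.98
10 270 210 tilt 115.0 gp [ 0.632 -0.18   0.152] wrist [ 0.63 -0.52  0.21] 0.2 [ 0.79  1.05 -0.3   1.33 -0.82  1.72  0.29] dq 1.74
10 300 150 tilt 115.0 gp [ 0.619 -0.183  0.152] wrist [ 0.79 -0.48  0.21] 0.01 [ 0.88  1.37 -1.03  0.96 -0.12  2.04  0.98] dq 2.2
10 300 210 tilt 115.0 gp [ 0.626 -0.179  0.152] wrist [ 0.8  -0.47  0.21] 0.01 [ 0.87  1.38 -1.04  0.94 -0.11  2.04 -0.08] dq 1.36
```

```bash
python3 - <<'E'
from h import *
for n in('top','scene'):
    t=np.load(f'pics/{n}0.npz'); P=cloud(n,t['d']).reshape(-1,3)
    m=(P[:,0]>.48)&(P[:,0]<.68)&(P[:,1]>0)&(P[:,1]<.23)
    for z0 in np.arange(.02,.25,.02):
        k=m&(P[:,2]>z0)&(P[:,2]<z0+.02)
        if k.sum()>3: print(n,z0.round(2),k.sum(),'x',P[k,0].min().round(3),P[k,0].max().round(3),'y',P[k,1].min().round(3),P[k,1].max().round(3))
    k=(P[:,0]>.6)&(P[:,0]<.8)&(abs(P[:,1]+.1)<.2)&(P[:,2]>.1)
    for z0 in np.arange(.1,.26,.02):
        kk=k&(P[:,2]>z0)&(P[:,2]<z0+.02)
        if kk.sum(): print(' rail',z0.round(2),kk.sum(),np.percentile(P[kk,0],[0,2,10]).round(3))
    m=(P[:,0]>.4)&(P[:,0]<.68)&(P[:,1]>.37)&(P[:,1]<.6)&(P[:,2]>.03)
    print('case',P[m].min(0).round(3),P[m].max(0).round(3))
E
```

```text
top 0.02 824 x 0.51 0.68 y 0.025 0.197
top 0.04 72 x 0.518 0.68 y 0.033 0.199
top 0.06 87 x 0.609 0.68 y 0.047 0.204
top 0.08 47 x 0.602 0.626 y 0.041 0.193
top 0.1 51 x 0.598 0.62 y 0.039 0.191
top 0.12 60 x 0.576 0.613 y 0.038 0.191
top 0.14 364 x 0.573 0.606 y 0.037 0.191
 rail 0.1 19 [0.608 0.608 0.609]
 rail 0.12 22 [0.601 0.602 0.602]
 rail 0.14 29 [0.6 0.6 0.6]
 rail 0.16 145 [0.732 0.732 0.733]
 rail 0.18 405 [0.732 0.732 0.733]
 rail 0.2 585 [0.731 0.732 0.733]
 rail 0.22 4207 [0.731 0.733 0.735]
 rail 0.24 6 [0.734 0.734 0.736]
case [0.4   0.371 0.03 ] [0.644 0.595 0.237]
scene 0.02 1523 x 0.51 0.679 y 0.027 0.203
scene 0.04 177 x 0.613 0.68 y 0.039 0.203
scene 0.06 175 x 0.606 0.68 y 0.037 0.204
scene 0.08 143 x 0.6 0.624 y 0.037 0.192
scene 0.1 92 x 0.594 0.617 y 0.039 0.192
scene 0.12 21 x 0.583 0.597 y 0.059 0.191
scene 0.14 325 x 0.573 0.606 y 0.032 0.19
 rail 0.1 30 [0.605 0.606 0.608]
 rail 0.14 23 [0.6 0.6 0.6]
 rail 0.16 259 [0.731 0.732 0.733]
 rail 0.18 645 [0.73  0.731 0.732]
 rail 0.2 671 [0.73  0.732 0.733]
 rail 0.22 1999 [0.73  0.733 0.734]
case [0.4  0.37 0.03] [0.642 0.588 0.234]
```

```bash
python3 - <<'E'
from h import *
for n in('top','scene'):
    t=np.load(f'pics/{n}0.npz'); P=cloud(n,t['d']).reshape(-1,3)
    m=(P[:,0]>.36)&(P[:,0]<.7)&(P[:,1]>.36)&(P[:,1]<.66)
    for z0 in np.arange(.04,.26,.02):
        k=m&(P[:,2]>z0)&(P[:,2]<z0+.02)
        if k.sum()>2: print(n,z0.round(2),k.sum(),'x',P[k,0].min().round(3),P[k,0].max().round(3),'y',P[k,1].min().round(3),P[k,1].max().round(3), P[k][::max(1,k.sum()//4)].round(2).tolist())
E
```

```text
top 0.04 426 x 0.382 0.644 y 0.36 0.585 [[0.64, 0.51, 0.05], [0.62, 0.43, 0.06], [0.54, 0.4, 0.05], [0.46, 0.49, 0.06], [0.38, 0.37, 0.05]]
top 0.06 98 x 0.379 0.638 y 0.36 0.545 [[0.64, 0.52, 0.07], [0.46, 0.53, 0.06], [0.42, 0.38, 0.06], [0.4, 0.38, 0.07], [0.38, 0.36, 0.07]]
top 0.08 8 x 0.621 0.63 y 0.389 0.545 [[0.63, 0.55, 0.1], [0.63, 0.54, 0.09], [0.63, 0.54, 0.09], [0.62, 0.39, 0.09]]
top 0.1 5 x 0.617 0.626 y 0.39 0.544 [[0.63, 0.54, 0.11], [0.63, 0.54, 0.1], [0.62, 0.39, 0.12], [0.62, 0.39, 0.11], [0.62, 0.39, 0.11]]
top 0.14 4 x 0.608 0.612 y 0.391 0.392 [[0.61, 0.39, 0.16], [0.61, 0.39, 0.15], [0.61, 0.39, 0.14], [0.61, 0.39, 0.14]]
top 0.18 3 x 0.601 0.604 y 0.391 0.392 [[0.6, 0.39, 0.19], [0.6, 0.39, 0.19], [0.6, 0.39, 0.18]]
top 0.2 29 x 0.596 0.619 y 0.391 0.475 [[0.62, 0.46, 0.22], [0.61, 0.46, 0.22], [0.61, 0.47, 0.22], [0.6, 0.47, 0.22], [0.6, 0.39, 0.2]]
top 0.22 109 x 0.592 0.618 y 0.392 0.545 [[0.62, 0.47, 0.22], [0.6, 0.54, 0.23], [0.6, 0.49, 0.23], [0.6, 0.43, 0.23], [0.6, 0.39, 0.22]]
scene 0.04 831 x 0.38 0.642 y 0.36 0.588 [[0.63, 0.39, 0.05], [0.54, 0.39,
[... 602 characters left out ...]
0.13], [0.62, 0.54, 0.13]]
scene 0.14 6 x 0.606 0.617 y 0.389 0.541 [[0.61, 0.39, 0.15], [0.61, 0.39, 0.16], [0.61, 0.39, 0.15], [0.61, 0.39, 0.15], [0.61, 0.39, 0.14], [0.62, 0.54, 0.15]]
scene 0.16 8 x 0.605 0.614 y 0.389 0.541 [[0.61, 0.39, 0.18], [0.6, 0.39, 0.17], [0.61, 0.54, 0.18], [0.61, 0.54, 0.17]]
scene 0.18 8 x 0.6 0.61 y 0.389 0.541 [[0.6, 0.39, 0.2], [0.6, 0.39, 0.19], [0.6, 0.39, 0.18], [0.61, 0.54, 0.19]]
scene 0.2 69 x 0.595 0.621 y 0.39 0.542 [[0.59, 0.39, 0.22], [0.61, 0.47, 0.22], [0.6, 0.47, 0.21], [0.6, 0.47, 0.21], [0.61, 0.54, 0.2]]
scene 0.22 193 x 0.59 0.619 y 0.39 0.542 [[0.6, 0.39, 0.23], [0.59, 0.44, 0.23], [0.62, 0.47, 0.22], [0.6, 0.5, 0.23], [0.6, 0.54, 0.22]]
```

```bash
python3 - <<'E'
from plan import *
from h import need
p,Rg=grasp(40,125); z=Rg[:,2]
o=best(p,Rg,10); print('grasp',p.round(3),o[0],o[1].round(2),Rg.round(3).tolist())
pre=p-.14*z; cur=np.array([ 0.214,0.045,-0.868,2.346,0.533,0.307,-2.246])
print('pre',pre.round(3),best(pre,Rg,10,near=cur)[1].round(2))
need(pre,Rg); need([pre[0],pre[1],.26],Rg)
q=ik(np.r_[pre[:2],.26],Rg,cur)[0]; print(q.round(2))
E
```

```text
grasp [0.517 0.252 0.031] 0.5273396122649736 [-0.44  0.74 -0.7   1.93  1.1   1.35 -1.16] [[-0.439, 0.819, 0.369], [0.628, 0.574, -0.527], [-0.643, 0.0, -0.766]]
pre [0.465 0.326 0.139] [-0.82  0.53 -0.38  1.85  0.78  1.35 -0.97]
t 3.45 q [ 0.214  0.041 -0.869  2.345  0.525  0.307 -2.24 ] p [0.4693 0.2268 0.1645] F [0.1 0.5 0.7] M [-0.15  0.38 -0.02] w 0.0939
[[0.785, 0.423, 0.453], [0.378, -0.906, 0.191], [0.491, 0.021, -0.871]]
tool offset mm [ 21.7 -92.   39.6]
dr deg (tool) [  -8.7  -49.1 -104.2]
t 3.45 q [ 0.214  0.041 -0.869  2.345  0.525  0.307 -2.24 ] p [0.4693 0.2268 0.1645] F [0.1 0.5 0.7] M [-0.15  0.38 -0.02] w 0.0939
[[0.785, 0.423, 0.453], [0.378, -0.906, 0.191], [0.491, 0.021, -0.871]]
tool offset mm [ 81.3 -89.4 -66. ]
dr deg (tool) [  -8.7  -49.1 -104.2]
[-0.46  0.49 -0.86  1.74  0.85  1.66 -0.93]
```

>>> {"fn": "jog_arm", "kwargs": {"offset": [[0,0,-35],[0,0,-35],[0,0,-30],[0,0,0],[0,0,0],[0,0,0],[0,0,0],[0,0,0],[0,0,0],[0,0,0],[0,0,0],[0,0,0],[0,0,0],[0,0,0]], "dr": [[0,-10,0],[0,-10,0],[0,-9,0],[0,0,-10],[0,0,-10],[0,0,-10],[0,0,-10],[0,0,-10],[0,0,-10],[0,0,-10],[0,0,-10],[0,0,-10],[0,0,-9],[0,0,0]], "grip": [0.8,0.8,0.8,0.8,0.8,0.8,0.8,0.8,0.8,0.8,0.8,0.8,0.8,0.8]}}

```text
clock: 5.2
tcp_pos: [0.4446, 0.2117, 0.2443]
tcp_rot: [1.453, 2.698, 0.059]
ft_force: [0.6, -0.1, -0.1]
grip_width: 0.0847
```

```bash
python3 - <<'E'
from plan import *
from h import need
p,Rg=grasp(40,125); z=Rg[:,2]; pre=p-.14*z
need([pre[0],pre[1],.24],Rg); need(pre,Rg)
E
```

```text
t 5.2 q [ 0.466  0.169 -1.16   1.963  0.243  1.057 -0.215] p [0.4446 0.2117 0.2443] F [ 0.6 -0.1 -0.1] M [ 0.02 -0.05 -0.05] w 0.0847
[[-0.548, 0.832, 0.086], [0.835, 0.551, -0.003], [-0.049, 0.07, -0.996]]
tool offset mm [84.2 79.9  5.8]
dr deg (tool) [  3.3 -37.1  -2.9]
t 5.2 q [ 0.466  0.169 -1.16   1.963  0.243  1.057 -0.215] p [0.4446 0.2117 0.2443] F [ 0.6 -0.1 -0.1] M [ 0.02 -0.05 -0.05] w 0.0847
[[-0.548, 0.832, 0.086], [0.835, 0.551, -0.003], [-0.049, 0.07, -0.996]]
tool offset mm [ 89.2  72.8 106.7]
dr deg (tool) [  3.3 -37.1  -2.9]
```

>>> {"fn": "jog_arm", "kwargs": {"offset": [[42,40,3],[42,40,3],[0,0,0],[0,0,0],[0,0,0]], "dr": [[1,-9,-1],[1,-9,-1],[1,-9,-1],[0,-9,0],[0,0,0]], "grip": [0.7,0.7,0.7,0.7,0.7]}}

```text
clock: 5.82
tcp_pos: [0.4508, 0.2701, 0.2379]
tcp_rot: [1.215, 2.363, -0.325]
ft_force: [0.5, 0.4, 0.7]
grip_width: 0.0797
```

```bash
python3 - <<'E'
from plan import *
from h import need
p,Rg=grasp(40,125); z=Rg[:,2]; pre=p-.14*z
need(pre,Rg)
E
```

```text
t 5.83 q [-0.177  0.386 -1.011  1.877  0.762  1.452 -0.833] p [0.4508 0.2701 0.2379] F [0.5 0.4 0.7] M [0.46 0.13 0.03] w 0.0797
[[-0.504, 0.813, 0.291], [0.704, 0.582, -0.407], [-0.5, 0.0, -0.866]]
tool offset mm [81.6 44.3 67.4]
dr deg (tool) [  0.4 -10.    0.5]
```

>>> {"fn": "jog_arm", "kwargs": {"offset": [[20,11,17],[20,11,17],[20,11,17],[20,11,17],[0,0,0]], "dr": [[0,-2.5,0],[0,-2.5,0],[0,-2.5,0],[0,-2.5,0],[0,0,0]], "grip": [0.7,0.7,0.7,0.7,0.7]}}

```text
clock: 6.45
tcp_pos: [0.4729, 0.3151, 0.136]
tcp_rot: [1.146, 2.212, -0.419]
ft_force: [0.5, -0.6, 0.1]
grip_width: 0.0796
```

```bash
python3 - <<'E'
from plan import *
from h import *
p,Rg=grasp(40,125); z=Rg[:,2]; pre=p-.14*z
need(pre,Rg)
need(p)
b,_=grab('scene','scene2'); a,_=grab('top','top2')
cv2.imwrite('pics/z7.png',cv2.resize(b[110:360,100:380],(784,700))[:590,:,::-1])
E
```

```text
t 6.45 q [-0.444  0.656 -0.871  1.84   0.98   1.551 -1.102] p [0.4729 0.3151 0.136 ] F [ 0.5 -0.6  0.1] M [ 0.48  0.26 -0.03] w 0.0796
[[-0.443, 0.817, 0.369], [0.626, 0.576, -0.526], [-0.642, -0.002, -0.766]]
tool offset mm [  8.4   0.1 -10.5]
dr deg (tool) [ 0.  -0.   0.2]
t 6.45 q [-0.444  0.656 -0.871  1.84   0.98   1.551 -1.102] p [0.4729 0.3151 0.136 ] F [ 0.5 -0.6  0.1] M [ 0.48  0.26 -0.03] w 0.0796
[[-0.443, 0.817, 0.369], [0.626, 0.576, -0.526], [-0.642, -0.002, -0.766]]
tool offset mm [  8.3   0.  129.5]
```

View pics/z7.png

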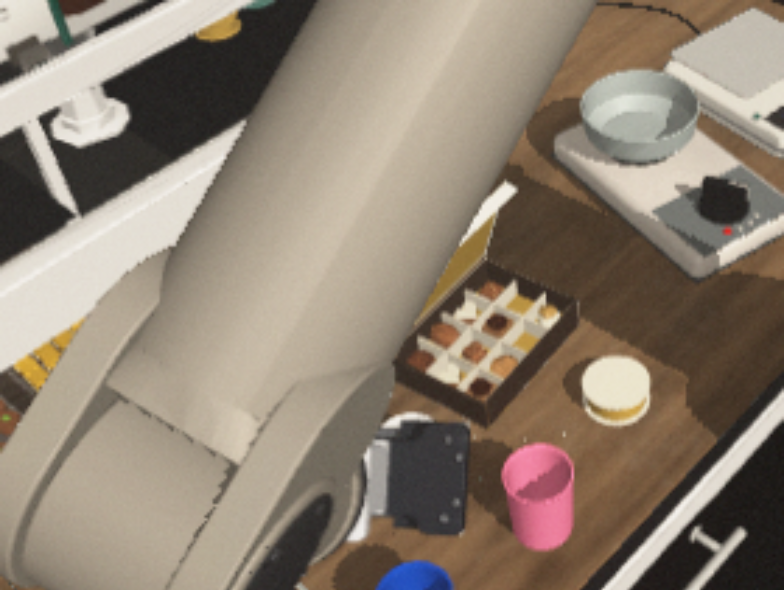

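View pics/top2.png

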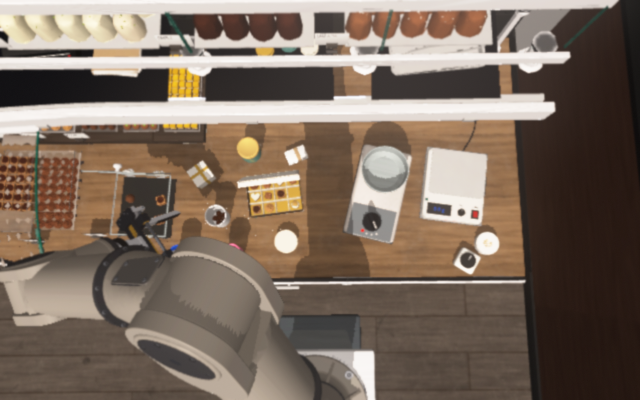

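>>> {"fn": "jog_arm", "kwargs": {"offset": [[4,0,30],[4,0,30],[0,0,30],[0,0,25],[0,0,14],[0,0,0]], "dr": [[0,0,0],[0,0,0],[0,0,0],[0,0,0],[0,0,0],[0,0,0]], "grip": [0.7,0.7,0.7,0.7,0.7,0.7]}}

```text
clock: 7.3
tcp_pos: [0.5184, 0.2526, 0.0331]
tcp_rot: [1.144, 2.209, -0.416]
ft_force: [0.1, 0.4, 0.7]
grip_width: 0.08
```

```bash
python3 - <<'E'
from plan import *
from h import *
p,Rg=grasp(40,125)
need(p,Rg)
a,d=grab('top','top3'); P=cloud('top',d)
m=(abs(P[...,0]-.51)<.06)&(abs(P[...,1]-.262)<.05)&(P[...,2]>.066)&(P[...,2]<.08); print(P[m].min(0),P[m].max(0))
cv2.imwrite('pics/z8.png',cv2.resize(a[150:280,130:290],(780,634))[:590,:,::-1])
E
```

```text
t 7.3 q [-0.377  0.769 -0.783  1.93   1.142  1.401 -1.174] p [0.5184 0.2526 0.0331] F [0.1 0.4 0.7] M [ 0.52  0.22 -0.03] w 0.08
[[-0.441, 0.816, 0.373], [0.625, 0.578, -0.525], [-0.644, 0.001, -0.765]]
tool offset mm [ 1.4 -1.3  1. ]
dr deg (tool) [0.2 0.1 0.2]
[0.52650644 0.29188726 0.06633427] [0.54929004 0.31075434 0.07989796]
```

View pics/z8.png

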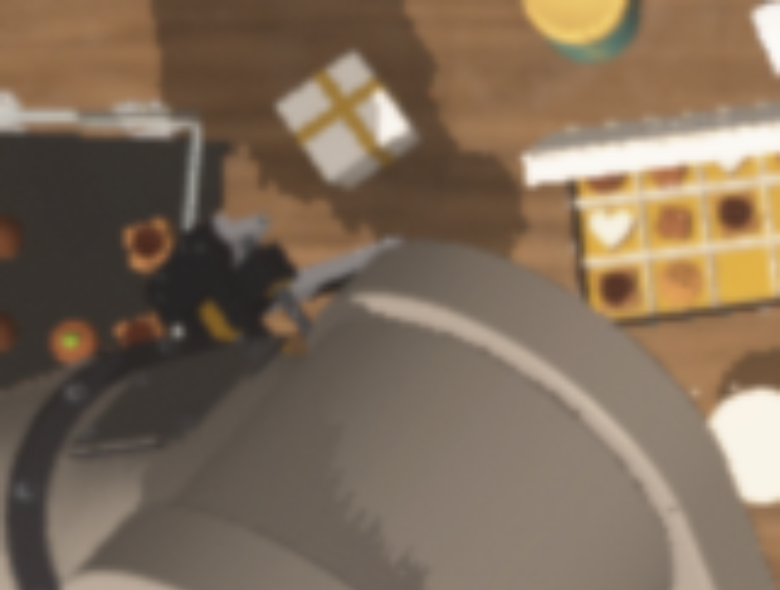

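>>> {"fn": "jog_arm", "kwargs": {"offset": [[0,0,0],[0,0,0],[0,0,0],[0,0,0],[0,0,0],[0,0,0]], "dr": [[0,0,0],[0,0,0],[0,0,0],[0,0,0],[0,0,0],[0,0,0]], "grip": [0.4,0.2,-0.1,-0.4,-0.7,-1], "force": 30}}

```text
clock: 8.1
tcp_pos: [0.5183, 0.2536, 0.0341]
tcp_rot: [1.143, 2.209, -0.413]
ft_force: [-2.6, 1.2, 6.0]
grip_width: 0.0543
```

```bash
python3 - <<'E'
from plan import *
from h import *
s=st()
M=R.from_rotvec(s['tcp_rot']).as_matrix(); print('up in tool',M.T@[0,0,1], 'grasp', s['tcp_pos']-.019*M[:,2])
E
```

```text
t 8.1 q [-0.378  0.767 -0.784  1.929  1.142  1.402 -1.174] p [0.5183 0.2536 0.0341] F [-2.6  1.2  6. ] M [-0.04  0.17 -0.26] w 0.0543
[[-0.441, 0.816, 0.374], [0.625, 0.579, -0.524], [-0.644, 0.003, -0.765]]
up in tool [-0.64389631  0.0029496  -0.76510708] grasp [0.51118034 0.26358316 0.04866992]
```

```bash
cat >> plan.py <<'E'
a_t=np.array([-.644,0.003,-.765])
up=np.array([0,0,1.])
def pour(hz,th,roll,lipz=.115,lipxy=(.6275,-.1905)):
    g=np.radians(hz); t=np.radians(th); z=-np.array([np.cos(g),np.sin(g),0])*np.cos(t)-up*np.sin(t)
    R0=toolR(z,np.cross(up,z)); Rp=R0@R.from_euler('z',roll,degrees=True).as_matrix(); ax=Rp@a_t
    dn=-(up-ax*ax[2]); dn/=np.linalg.norm(dn)+1e-9; lip=.0235*ax+.029*dn
    gp=np.r_[np.array(lipxy)-lip[:2],lipz-lip[2]]; return gp,gp+.019*z,Rp,np.degrees(np.arccos(ax[2]))
E
python3 - <<'E'
from plan import *
q=np.array([-0.378,0.767,-0.784,1.929,1.142,1.402,-1.174])
for hz in (110,120,130):
  print('hz',hz); qq=q
  for th,roll,lz in ((50,0,.22),(50,-60,.2),(50,-120,.16),(50,-180,.15),(40,-180,.13),(30,-180,.12),(20,-180,.12),(10,-180,.12),(5,-180,.12)):
    gp,p,Rp,t=pour(hz,th,roll,lz); 
    if t<60: p=np.array([.60,-.17,.22])
    qn,ep,er=ik(p,Rp,qq,.05); print(th,roll,'tilt',t.round(),'gp',gp.round(3),'tcp',p.round(3),qn.round(2),'err',(ep*1000).round(1),er.round(3),'dq',abs(qn-qq).max().round(2)); qq=qn
E
```

```text
hz 110Traceback (most recent call last):
  File "<stdin>", line 8, in <module>
AttributeError: 'float' object has no attribute 'round'
```

```bash
cat > t.py <<'E'
from plan import *
np.set_printoptions(suppress=True)
q=np.array([-0.378,0.767,-0.784,1.929,1.142,1.402,-1.174])
for hz in (110,120,130):
  print('hz',hz); qq=q
  for th,roll,lz in ((50,0,.22),(50,-60,.2),(50,-120,.16),(50,-180,.15),(40,-180,.13),(30,-180,.12),(20,-180,.12),(10,-180,.12),(5,-180,.12)):
    gp,p,Rp,t=pour(hz,th,roll,lz); 
    if t<60: p=np.array([.60,-.17,.22])
    qn,ep,er=ik(p,Rp,qq,.05); print(th,roll,'tilt',round(t),'gp',gp.round(3),'tcp',p.round(3),qn.round(2),'err',round(ep*1000,1),round(er,3),'dq',round(abs(qn-qq).max(),2)); qq=qn
E
python3 t.py
```

```text
hz 110
50 0 tilt 0 gp [ 0.599 -0.186  0.197] tcp [ 0.6  -0.17  0.22] [ 0.25  0.31 -0.56  1.99  1.    1.11 -0.51] err 0.0 0.0 dq 0.66
50 -60 tilt 38 gp [ 0.601 -0.216  0.199] tcp [ 0.6  -0.17  0.22] [ 0.32  0.32 -0.64  1.99  1.03  1.13  0.52] err 0.0 0.0 dq 1.03
50 -120 tilt 68 gp [ 0.618 -0.222  0.178] tcp [ 0.622 -0.233  0.163] [ 0.43  0.44 -0.65  1.99  1.18  1.06  1.53] err 0.0 0.0 dq 1.0
50 -180 tilt 80 gp [ 0.637 -0.217  0.175] tcp [ 0.641 -0.228  0.16 ] [ 0.46  0.49 -0.71  1.94  1.21  1.11  2.57] err 0.0 0.0 dq 1.04
40 -180 tilt 90 gp [ 0.636 -0.213  0.159] tcp [ 0.641 -0.226  0.147] [ 0.34  0.55 -0.66  2.01  1.39  1.23  2.34] err 0.0 0.0 dq 0.23
30 -180 tilt 100 gp [ 0.634 -0.207  0.153] tcp [ 0.639 -0.223  0.143] [ 0.23  0.63 -0.61  2.05  1.52  1.39  2.16] err 0.0 0.0 dq 0.18
20 -180 tilt 110 gp [ 0.632 -0.202  0.155] tcp [ 0.638 -0.219  0.149] [ 0.13  0.71 -0.55  2.07  1.6   1.55  2.03] err 0.0 0.0 dq 0.17
10 -180 tilt 120 gp [ 0.63  -0.196  0.157] tcp [ 0.636 -0.214  0.154] [ 0.03  0.8  -0.48  2.07  1.66  1.72  1.92] err 0.0 0.0 dq 0.16
5 -180 tilt 125 gp [ 0.628 -0.193  0.1
[... 1784 characters left out ...]
0.94  2.72] err 0.9 0.01 dq 0.99
40 -180 tilt 90 gp [ 0.643 -0.208  0.159] tcp [ 0.652 -0.22   0.147] [ 0.62  0.53 -0.9   2.16  1.69  1.08  2.44] err 0.0 0.0 dq 0.28
30 -180 tilt 100 gp [ 0.639 -0.204  0.153] tcp [ 0.65  -0.217  0.143] [ 0.51  0.61 -0.85  2.23  1.88  1.29  2.22] err 0.0 0.0 dq 0.22
20 -180 tilt 110 gp [ 0.635 -0.2    0.155] tcp [ 0.647 -0.213  0.149] [ 0.4   0.71 -0.79  2.28  2.    1.52  2.07] err 0.0 0.0 dq 0.23
10 -180 tilt 120 gp [ 0.631 -0.195  0.157] tcp [ 0.643 -0.209  0.154] [ 0.3   0.82 -0.71  2.3   2.08  1.76  1.94] err 0.0 0.0 dq 0.24
5 -180 tilt 125 gp [ 0.629 -0.192  0.157] tcp [ 0.641 -0.207  0.156] [ 0.25  0.88 -0.66  2.29  2.12  1.87  1.89] err 0.0 0.0 dq 0.11
```

>>> {"fn": "jog_arm", "kwargs": {"offset": [[-10,0,-12],[-20,0,-24],[-30,0,-35],[-30,0,-35],[-30,0,-36],[0,0,0]], "dr": [[0,0,0],[0,0,0],[0,0,0],[0,0,0],[0,0,0],[0,0,0]], "grip": [-1,-1,-1,-1,-1,-1]}}

```text
clock: 8.85
tcp_pos: [0.5187, 0.2538, 0.2237]
tcp_rot: [1.145, 2.207, -0.407]
ft_force: [-0.2, -0.8, -2.3]
grip_width: 0.0543
```

```bash
python3 - <<'E'
from plan import *
from h import *
g,p,Rp,t=pour(118,50,0)
need([.60,-.17,.22],Rp)
a,d=grab('scene','scene4'); a2,_=grab('top','top4')
cv2.imwrite('pics/z9.png',np.vstack([cv2.resize(a[110:360,100:380],(504,450)),cv2.resize(a2[170:250,130:270],(504,288))])[:,:,::-1][:600*2])
E
```

```text
t 8.85 q [-0.281  0.496 -0.895  1.835  0.949  1.543 -0.892] p [0.5187 0.2538 0.2237] F [-0.2 -0.8 -2.3] M [ 0.73  0.38 -0.02] w 0.0543
[[-0.438, 0.816, 0.377], [0.627, 0.578, -0.522], [-0.644, 0.008, -0.765]]
tool offset mm [-299.1 -178.8  254.6]
dr deg (tool) [5.1 0.  5.3]
```

View pics/z9.png

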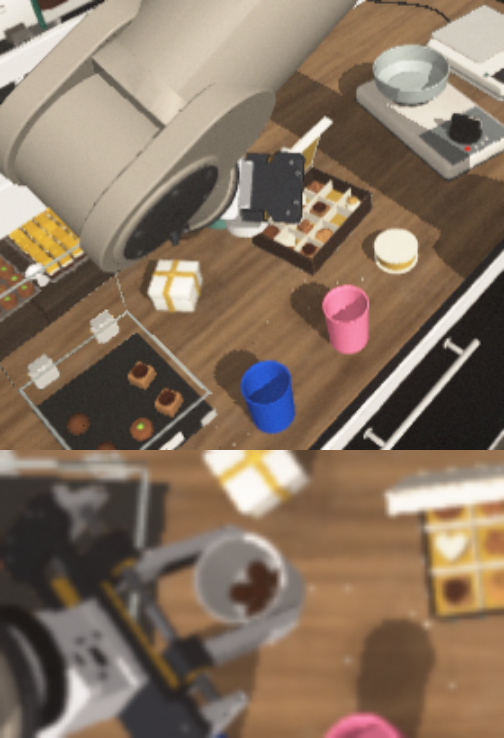

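>>> {"fn": "jog_arm", "kwargs": {"offset": [[-12,-7,10],[-24,-14,20],[-28,-17,24],[-28,-17,24],[-28,-17,24],[-28,-17,24],[-28,-17,24],[-28,-17,24],[-28,-17,24],[-28,-17,24],[-24,-14,20],[-12,-7,10],[0,0,0]], "dr": [[0,0,0],[0,0,0],[0,0,0],[0,0,0],[0,0,0],[0,0,0],[0,0,0],[0,0,0],[0,0,0],[0,0,0],[0,0,0],[0,0,0],[0,0,0]], "grip": [-1,-1,-1,-1,-1,-1,-1,-1,-1,-1,-1,-1,-1]}}

```text
clock: 10.58
tcp_pos: [0.5969, -0.1686, 0.2162]
tcp_rot: [1.146, 2.21, -0.415]
ft_force: [-0.3, 0.5, -1.7]
grip_width: 0.0542
```

```bash
python3 - <<'E'
from plan import *
from h import *
g,p,Rp,t=pour(120,50,0)
need([.60,-.17,.22],Rp)
E
```

```text
t 10.57 q [ 0.436  0.234 -0.696  2.111  1.113  0.907 -0.368] p [ 0.5969 -0.1686  0.2162] F [-0.3  0.5 -1.7] M [0.74 0.43 0.04] w 0.0542
[[-0.441, 0.817, 0.372], [0.626, 0.577, -0.525], [-0.643, 0.001, -0.766]]
tool offset mm [-4.7  1.7 -1. ]
dr deg (tool) [3.4 0.  3.9]
```

```bash
cat >> plan.py <<'E'
def rows(p0,R0,way):
    """way: list of (p,R,n). prints rows; interpolation"""
    p=np.array(p0,float);M=R.from_matrix(R0) if not isinstance(R0,R) else R0
    ps,Ms=p.copy(),M; off=[];dr=[]
    for (pt,Rt,n) in way:
        Rt=R.from_matrix(Rt); d=(Ms.inv()*Rt).as_rotvec()
        for k in range(1,n+1):
            tp=ps+(np.array(pt)-ps)*k/n; tM=Ms*R.from_rotvec(d*k/n)
            o=np.round(M.as_matrix().T@(tp-p)*1000); r=np.round(np.degrees((M.inv()*tM).as_rotvec())*2)/2
            p=p+M.as_matrix()@o/1000; M=M*R.from_rotvec(np.radians(r)); off.append(o.astype(int).tolist()); dr.append(r.tolist())
        ps,Ms=np.array(pt,float),Rt
    print('offset',off);print('dr',dr);print('max',max(np.linalg.norm(o) for o in off),max(np.linalg.norm(o) for o in dr),len(off))
E
python3 - <<'E'
from plan import *
from h import readout
s=readout.get_state()
W=[]
for roll in (-40,-80,-120,-160):
    g,p,Rp,t=pour(120,50,roll,.15)
    k={-40:.35,-80:.65,-120:.9,-160:1}[roll]; pf=pour(120,50,-160,.15)[1]
    W.append((np.array(s['tcp_pos'])*(1-k)+pf*k,Rp,4)); print(roll,t,W[-1][0].round(3), (W[-1][0]-.019*Rp[:,2]).round(3),g.round(3))
rows(s['tcp_pos'],R.from_rotvec(s['tcp_rot']),W)
E
```

```text
-40 25.592037198390486 [ 0.613 -0.19   0.196] [ 0.607 -0.179  0.211] [ 0.602 -0.216  0.141]
-80 49.003911690494334 [ 0.626 -0.208  0.179] [ 0.62  -0.197  0.194] [ 0.611 -0.223  0.156]
-120 67.82873616943705 [ 0.638 -0.223  0.165] [ 0.631 -0.212  0.18 ] [ 0.624 -0.223  0.168]
-160 78.67501201118758 [ 0.642 -0.229  0.159] [ 0.636 -0.218  0.174] [ 0.636 -0.218  0.174]
offset [[-2, 0, 8], [-2, 0, 8], [-2, 0, 8], [-2, 0, 8], [-1, -1, 7], [-2, 0, 7], [-1, -1, 7], [-1, -2, 7], [-1, -1, 5], [-1, -1, 6], [0, -1, 6], [0, -2, 5], [0, 0, 3], [0, -1, 2], [0, 0, 2], [1, -1, 3]]
dr [[1.0, 0.5, -9.0], [0.5, 0.0, -9.0], [1.0, 0.5, -9.0], [1.0, 0.0, -9.0], [-0.0, 0.0, -10.0], [-0.5, 0.0, -10.0], [0.0, 0.0, -10.0], [0.0, 0.0, -10.0], [0.0, 0.0, -10.0], [0.0, 0.0, -10.0], [0.0, 0.5, -10.0], [0.0, -0.0, -10.0], [0.0, -0.0, -10.0], [0.0, -0.0, -10.0], [0.0, -0.0, -10.0], [0.0, -0.0, -10.0]]
max 8.246211251235321 10.012492197250394 16
```

>>> {"fn": "jog_arm", "kwargs": {"offset": [[-2,0,8],[-2,0,8],[-2,0,8],[-2,0,8],[-1,-1,7],[-2,0,7],[-1,-1,7],[-1,-2,7],[-1,-1,5],[-1,-1,6],[0,-1,6],[0,-2,5],[0,0,3],[0,-1,2],[0,0,2],[1,-1,3],[0,0,0]], "dr": [[1.0,0.5,-9.0],[0.5,0.0,-9.0],[1.0,0.5,-9.0],[1.0,0.0,-9.0],[0,0,-10],[-0.5,0,-10],[0,0,-10],[0,0,-10],[0,0,-10],[0,0,-10],[0,0.5,-10],[0,0,-10],[0,0,-10],[0,0,-10],[0,0,-10],[0,0,-10],[0,0,0]], "grip": [-1,-1,-1,-1,-1,-1,-1,-1,-1,-1,-1,-1,-1,-1,-1,-1,-1]}}

```text
clock: 12.7
tcp_pos: [0.6436, -0.2261, 0.1595]
tcp_rot: [2.106, -1.768, 0.94]
ft_force: [0.0, 0.4, -2.2]
grip_width: 0.0544
```

```bash
python3 - <<'E'
from plan import *
from h import *
s=st(); M=R.from_rotvec(s['tcp_rot']); print('tilt',np.degrees(np.arccos((M.as_matrix()@a_t)[2])))
W=[]
for th,lz,n in ((40,.13,2),(30,.125,3),(20,.12,3),(8,.12,3)):
    g,p,Rp,t=pour(120,th,-160,lz); W.append((p,Rp,n)); print(th,t,g.round(3),p.round(3),g-.078*Rp[:,2])
rows(s['tcp_pos'],M,W)
a,d=grab('scene','scene5'); a2,_=grab('top','top5')
cv2.imwrite('pics/z10.png',np.hstack([cv2.resize(a[90:230,260:450],(400,295)),cv2.resize(a2[110:230,310:470],(393,295))])[:,:,::-1])
E
```

```text
t 12.7 q [ 0.547  0.455 -0.765  2.016  1.295  0.994  2.301] p [ 0.6436 -0.2261  0.1595] F [ 0.   0.4 -2.2] M [0.93 0.4  0.01] w 0.0544
[[0.064, -0.945, 0.32], [-0.794, -0.243, -0.557], [0.604, -0.219, -0.766]]
tilt 78.6818704157365
40 88.43187717852268 [ 0.635 -0.214  0.158] [ 0.642 -0.226  0.146] [ 0.60490094 -0.16192231  0.20848348]
30 98.19104879395228 [ 0.633 -0.209  0.157] [ 0.641 -0.223  0.148] [ 0.59941625 -0.15026194  0.19605231]
20 107.93784408161503 [ 0.631 -0.203  0.155] [ 0.64  -0.219  0.148] [ 0.5947298  -0.13987746  0.18150561]
8 119.59205584910352 [ 0.629 -0.196  0.157] [ 0.639 -0.213  0.154] [ 0.59051529 -0.12949825  0.16767776]
offset [[-4, 2, 5], [-4, 3, 4], [-1, -1, -1], [0, 0, -1], [-1, 0, -1], [0, 0, -1], [-1, -1, -2], [0, 0, -1], [1, -1, -3], [1, -1, -2], [1, -1, -3]]
dr [[1.5, 4.5, 0.0], [2.0, 5.0, 0.0], [1.0, 3.0, 0.0], [1.5, 3.0, 0.0], [1.0, 3.5, 0.0], [1.0, 3.0, 0.0], [1.0, 3.0, 0.0], [1.5, 3.0, 0.0], [1.0, 4.0, 0.0], [1.5, 3.5, 0.0], [1.5, 4.0, 0.0]]
max 6.708203932499369 5.385164807134504 11
```

View pics/z10.png

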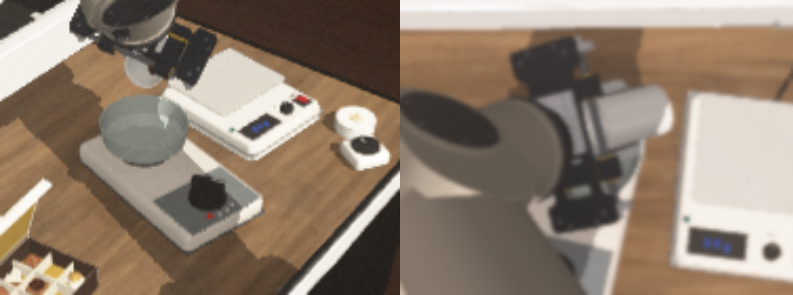

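>>> {"fn": "jog_arm", "kwargs": {"offset": [[1,0,9],[-4,3,4],[-1,-1,-1],[0,0,-1],[-1,0,-1],[0,0,-1],[-1,-1,-2],[0,0,-1],[1,-1,-3],[1,-1,-2],[1,-1,-3],[0,0,0],[0,0,0],[0,0,0]], "dr": [[1.5,4.5,0.0],[2.0,5.0,0.0],[1.0,3.0,0.0],[1.5,3.0,0.0],[1.0,3.5,0.0],[1.0,3.0,0.0],[1.0,3.0,0.0],[1.5,3.0,0.0],[1.0,4.0,0.0],[1.5,3.5,0.0],[1.5,4.0,0.0],[0,0,0],[0,0,0],[0,0,0]], "grip": [-1,-1,-1,-1,-1,-1,-1,-1,-1,-1,-1,-1,-1,-1]}}

```text
clock: 14.55
tcp_pos: [0.6423, -0.2196, 0.1559]
tcp_rot: [1.593, -1.338, 1.703]
ft_force: [-0.6, -0.7, -1.7]
grip_width: 0.0544
```

```bash
python3 - <<'E'
from plan import *
from h import *
s=st(); M=R.from_rotvec(s['tcp_rot']); print('tilt',np.degrees(np.arccos((M.as_matrix()@a_t)[2])))
a,d=grab('scene','scene6'); a2,_=grab('top','top6')
cv2.imwrite('pics/z11.png',np.vstack([cv2.resize(a[100:200,260:400],(420,300)),cv2.resize(a2[130:230,310:450],(420,300))])[:,:,::-1])
E
```

```text
t 14.55 q [ 0.105  0.804 -0.521  2.187  1.865  1.728  1.528] p [ 0.6423 -0.2196  0.1559] F [-0.6 -0.7 -1.7] M [ 1.13  0.6  -0.04] w 0.0544
[[-0.232, -0.837, 0.495], [-0.283, -0.429, -0.858], [0.93, -0.34, -0.137]]
tilt 119.67894092100548
```

View pics/z11.png

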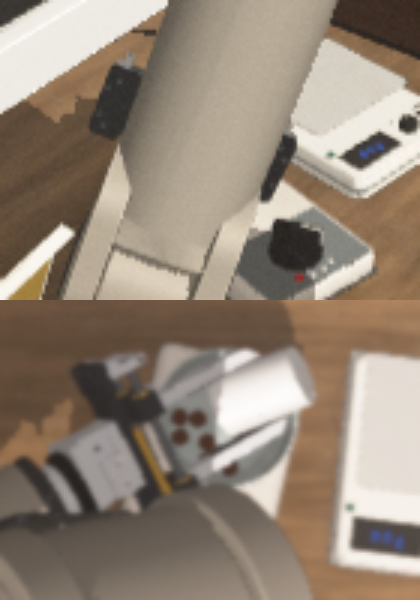

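```bash
python3 - <<'E'
from plan import *
from h import readout
s=readout.get_state(); M=R.from_rotvec(s['tcp_rot'])
p0=np.array(s['tcp_pos'])
Rs=lambda th,roll: pour(120,th,roll)[2]
W=[(p0+[-.005,0,.05],M.as_matrix(),2),(np.array([.635,-.215,.215]),Rs(50,-160),6)]
for roll,k in ((-120,.3),(-80,.6),(-40,.9),(0,1)):
    W.append((np.array([.635,-.215,.215])*(1-k)+np.array([.60,-.17,.235])*k,Rs(50,roll),4 if roll else 4))
rows(p0,M,W[:2]); 
rows(W[1][0],W[1][1],W[2:])
E
```

```text
offset [[24, -6, -5], [24, -7, -4], [1, 0, -1], [1, -1, -2], [1, 0, -1], [1, -1, -2], [1, 0, -1], [0, 0, -2]]
dr [[0.0, 0.0, -0.0], [0.0, -0.0, 0.0], [-2.5, -6.5, -0.0], [-2.5, -6.5, -0.0], [-2.0, -7.0, -0.0], [-2.5, -6.5, -0.0], [-2.5, -6.5, -0.0], [-2.5, -6.5, -0.0]]
max 25.317977802344327 7.280109889280518 8
offset [[-2, 1, -4], [-2, 2, -4], [-1, 2, -4], [-1, 2, -3], [-1, 2, -4], [0, 2, -4], [0, 3, -4], [1, 2, -4], [1, 2, -4], [1, 2, -4], [2, 2, -4], [2, 1, -3], [1, 0, -2], [0, 1, -1], [1, 0, -1], [1, 0, -2]]
dr [[-0.0, -0.0, 10.0], [-0.0, 0.0, 10.0], [0.0, 0.0, 10.0], [0.0, -0.0, 10.0], [-0.0, -0.0, 10.0], [0.0, 0.0, 10.0], [0.0, 0.0, 10.0], [-0.0, 0.0, 10.0], [-0.0, 0.0, 10.0], [-0.0, 0.0, 10.0], [-0.0, 0.0, 10.0], [-0.0, 0.0, 10.0], [-0.0, 0.0, 10.0], [-0.0, 0.0, 10.0], [-0.0, 0.0, 10.0], [-0.0, 0.0, 10.0]]
max 5.0 10.0 16
```

>>> {"fn": "jog_arm", "kwargs": {"offset": [[0,0,0],[24,-6,-5],[24,-7,-4],[1,0,-1],[1,-1,-2],[1,0,-1],[1,-1,-2],[1,0,-1],[0,0,-2],[0,0,0]], "dr": [[0,0,0],[0,0,0],[0,0,0],[-2.5,-6.5,0],[-2.5,-6.5,0],[-2.0,-7.0,0],[-2.5,-6.5,0],[-2.5,-6.5,0],[-2.5,-6.5,0],[0,0,0]], "grip": [-1,-1,-1,-1,-1,-1,-1,-1,-1,-1]}}

```text
clock: 15.9
tcp_pos: [0.635, -0.2165, 0.2163]
tcp_rot: [2.1, -1.77, 0.944]
ft_force: [-0.7, -0.4, -1.2]
grip_width: 0.0546
```

```bash
python3 - <<'E'
from h import *
st()
a,d=grab('scene','scene7'); a2,_=grab('top','top7')
cv2.imwrite('pics/z12.png',np.vstack([cv2.resize(a[100:200,260:400],(420,300)),cv2.resize(a2[130:230,310:450],(420,300))])[:,:,::-1])
E
```

```text
t 15.9 q [ 0.535  0.347 -0.753  1.993  1.161  0.999  2.418] p [ 0.635  -0.2165  0.2163] F [-0.7 -0.4 -1.2] M [ 0.8   0.37 -0.02] w 0.0546
[[0.059, -0.946, 0.32], [-0.793, -0.239, -0.56], [0.606, -0.221, -0.764]]
```

View pics/z12.png

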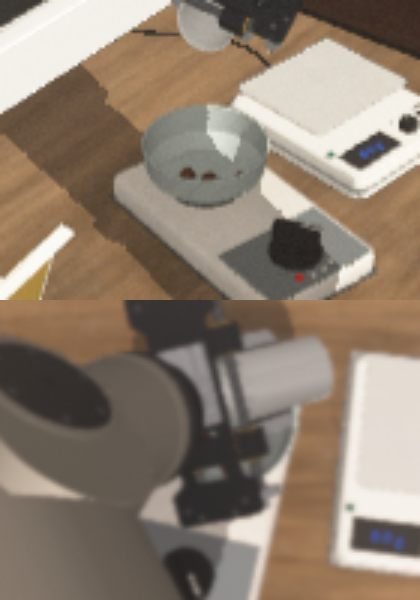

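Nuts lie in the bowl; the cup mouth looks pale and empty (scene view). Rolling the cup back upright.

>>> {"fn": "jog_arm", "kwargs": {"offset": [[-2,1,-4],[-2,2,-4],[-1,2,-4],[-1,2,-3],[-1,2,-4],[0,2,-4],[0,3,-4],[1,2,-4],[1,2,-4],[1,2,-4],[2,2,-4],[2,1,-3],[1,0,-2],[0,1,-1],[1,0,-1],[1,0,-2],[0,0,0]], "dr": [[0,0,10],[0,0,10],[0,0,10],[0,0,10],[0,0,10],[0,0,10],[0,0,10],[0,0,10],[0,0,10],[0,0,10],[0,0,10],[0,0,10],[0,0,10],[0,0,10],[0,0,10],[0,0,10],[0,0,0]], "grip": [-1,-1,-1,-1,-1,-1,-1,-1,-1,-1,-1,-1,-1,-1,-1,-1,-1]}}

```text
clock: 18.12
tcp_pos: [0.5992, -0.168, 0.2334]
tcp_rot: [1.245, 2.166, -0.461]
ft_force: [0.6, 0.4, -1.7]
grip_width: 0.0546
```

```bash
python3 - <<'E'
from plan import *
from h import *
s=st(); M=R.from_rotvec(s['tcp_rot'])
a,d=grab('scene','scene8'); a2,_=grab('top','top8')
cv2.imwrite('pics/z13.png',np.vstack([cv2.resize(a[100:200,260:400],(420,300)),cv2.resize(a2[130:230,310:450],(420,300))])[:,:,::-1])
Rg=R.from_rotvec([1.143,2.209,-.413]).as_matrix()
rows(s['tcp_pos'],M,[([.5183,.2536,.235],Rg,12),([.5183,.2536,.05],Rg,6)])
E
```

```text
t 18.12 q [ 0.339  0.234 -0.614  2.054  1.038  0.989 -0.372] p [ 0.5992 -0.168   0.2334] F [ 0.6  0.4 -1.7] M [ 0.75  0.32 -0.06] w 0.0546
[[-0.386, 0.865, 0.32], [0.66, 0.501, -0.559], [-0.644, -0.005, -0.765]]
offset [[26, 12, -22], [25, 12, -22], [26, 12, -22], [25, 13, -21], [26, 12, -22], [25, 13, -21], [26, 14, -22], [25, 13, -21], [25, 14, -22], [25, 14, -21], [25, 15, -21], [25, 14, -21], [20, 0, 23], [20, 0, 24], [20, 0, 23], [19, 0, 24], [20, 0, 24], [20, 0, 23]]
dr [[-0.5, 0.0, -0.5], [-0.0, 0.0, -0.0], [-0.5, 0.0, -0.5], [-0.0, 0.0, -0.0], [-0.5, 0.0, -0.5], [-0.5, 0.0, -0.5], [-0.0, 0.0, -0.0], [-0.5, 0.0, -0.5], [-0.5, 0.0, -0.5], [-0.0, 0.0, -0.0], [-0.5, 0.0, -0.5], [-0.0, 0.0, -0.0], [-0.0, 0.0, -0.0], [-0.0, 0.0, -0.0], [-0.0, 0.0, -0.0], [-0.0, 0.0, -0.0], [-0.0, 0.0, -0.0], [-0.0, 0.0, -0.0]]
max 36.823905279043935 0.7071067811865476 18
```

View pics/z13.png

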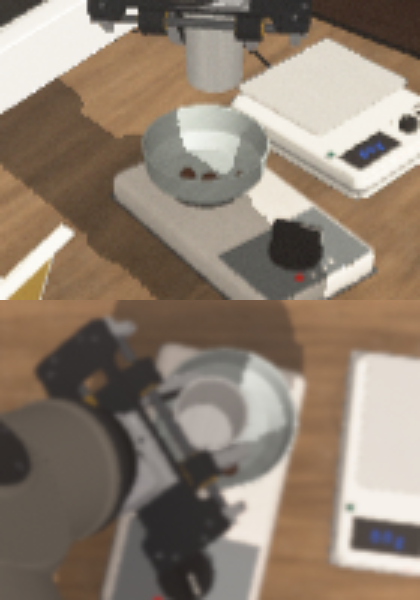

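>>> {"fn": "jog_arm", "kwargs": {"offset": [[26,12,-22],[25,12,-22],[26,12,-22],[25,13,-21],[26,12,-22],[25,13,-21],[26,14,-22],[25,13,-21],[25,14,-22],[25,14,-21],[25,15,-21],[25,14,-21],[20,0,23],[20,0,24],[20,0,23],[19,0,24],[20,0,24],[20,0,23],[0,0,0]], "dr": [[-0.5,0,-0.5],[0,0,0],[-0.5,0,-0.5],[0,0,0],[-0.5,0,-0.5],[-0.5,0,-0.5],[0,0,0],[-0.5,0,-0.5],[-0.5,0,-0.5],[0,0,0],[-0.5,0,-0.5],[0,0,0],[0,0,0],[0,0,0],[0,0,0],[0,0,0],[0,0,0],[0,0,0],[0,0,0]], "grip": [-1,-1,-1,-1,-1,-1,-1,-1,-1,-1,-1,-1,-1,-1,-1,-1,-1,-1,-1]}}

```text
clock: 20.6
tcp_pos: [0.5195, 0.2527, 0.0502]
tcp_rot: [1.148, 2.208, -0.419]
ft_force: [-0.1, 0.5, -0.7]
grip_width: 0.0545
```

```bash
python3 - <<'E'
from plan import *
from h import *
Rg=R.from_rotvec([1.143,2.209,-.413]).as_matrix()
need([.5183,.2536,.0341],Rg)
a2,_=grab('top','top9'); a,_=grab('scene','scene9')
cv2.imwrite('pics/z14.png',np.vstack([cv2.resize(a[180:320,170:370],(420,294)),cv2.resize(a2[130:230,340:480],(420,300))])[:,:,::-1])
E
```

```text
t 20.6 q [-0.395  0.728 -0.755  1.923  1.103  1.39  -1.139] p [0.5195 0.2527 0.0502] F [-0.1  0.5 -0.7] M [ 0.65  0.38 -0.02] w 0.0545
[[-0.439, 0.819, 0.37], [0.626, 0.574, -0.527], [-0.644, -0.0, -0.765]]
tool offset mm [11.5 -0.4 11.4]
dr deg (tool) [-0.3  0.  -0.1]
```

View pics/z14.png

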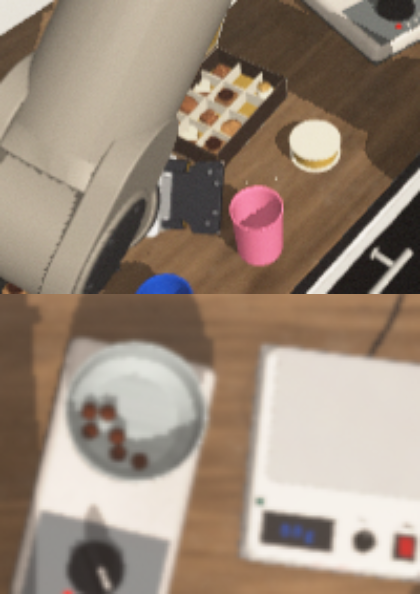

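All six nuts are visible in the bowl (small cluster at its lower left). Lowering the cup.

>>> {"fn": "jog_arm", "kwargs": {"offset": [[4,0,5],[4,0,4],[2,0,2],[0,0,0]], "dr": [[0,0,0],[0,0,0],[0,0,0],[0,0,0]], "grip": [-1,-1,-1,-1]}}

```text
clock: 21.2
tcp_pos: [0.52, 0.2539, 0.0372]
tcp_rot: [1.153, 2.205, -0.414]
ft_force: [-0.6, -0.5, -0.8]
grip_width: 0.0546
```

>>> {"fn": "jog_arm", "kwargs": {"offset": [[1,0,1],[1,0,1],[0,0,0]], "dr": [[0,0,0],[0,0,0],[0,0,0]], "grip": [-1,-1,-1]}}

```text
clock: 21.58
tcp_pos: [0.5199, 0.2541, 0.0344]
tcp_rot: [1.153, 2.205, -0.414]
ft_force: [0.9, -0.4, -1.5]
grip_width: 0.0543
```

>>> {"fn": "jog_arm", "kwargs": {"offset": [[1,0,1],[0,0,0]], "dr": [[0,0,0],[0,0,0]], "grip": [-1,-1]}}

```text
clock: 21.82
tcp_pos: [0.5199, 0.2542, 0.034]
tcp_rot: [1.153, 2.203, -0.414]
ft_force: [-5.3, -0.7, 10.6]
grip_width: 0.0538
```

>>> {"fn": "jog_arm", "kwargs": {"offset": [[0,0,0],[0,0,0],[0,0,0],[0,0,0],[0,0,0]], "dr": [[0,0,0],[0,0,0],[0,0,0],[0,0,0],[0,0,0]], "grip": [0.2,0.3,0.5,0.7,0.7]}}

```text
clock: 22.45
tcp_pos: [0.5198, 0.2543, 0.033]
tcp_rot: [1.153, 2.205, -0.414]
ft_force: [0.0, 0.4, 0.4]
grip_width: 0.0798
```

>>> {"fn": "jog_arm", "kwargs": {"offset": [[-1,0,-15],[0,0,-35],[0,0,-45],[0,0,-45],[0,0,-40],[0,0,0]], "dr": [[0,0,0],[0,0,0],[0,0,0],[0,0,0],[0,0,0],[0,0,0]], "grip": [0.7,0.7,0.7,0.7,0.7,0.7]}}

```text
clock: 23.2
tcp_pos: [0.452, 0.3515, 0.1742]
tcp_rot: [1.151, 2.207, -0.407]
ft_force: [-0.4, -0.5, -0.4]
grip_width: 0.0798
```

```bash
python3 - <<'E'
from h import *
st()
a2,d=grab('top','top10')
cv2.imwrite('pics/z15.png',cv2.resize(a2[130:270,150:330],(720,560))[:,:,::-1])
P=cloud('top',d); m=(abs(P[...,0]-.51)<.05)&(abs(P[...,1]-.265)<.05)&(P[...,2]>.06)&(P[...,2]<.082); print(P[m].min(0),P[m].max(0),P[m].mean(0))
E
```

```text
t 23.2 q [-0.522  0.617 -0.854  1.777  0.917  1.602 -1.086] p [0.452  0.3515 0.1742] F [-0.4 -0.5 -0.4] M [0.49 0.23 0.03] w 0.0798
[[-0.436, 0.818, 0.374], [0.631, 0.575, -0.521], [-0.642, 0.009, -0.767]]
[0.48573847 0.23567467 0.06003564] [0.54058778 0.2929865  0.079196  ] [0.51419003 0.26886124 0.06910583]
```

View pics/z15.png

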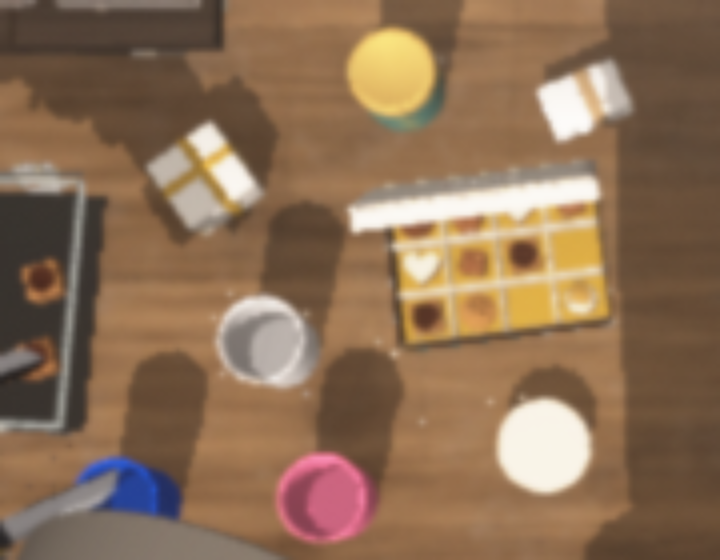

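```bash
python3 - <<'E'
from plan import *
from h import readout
s=readout.get_state(); q=np.array(s['q']); c=np.array([.4916,-.1558])
for flip in (0,180):
    qq=q
    for ang,z in ((19.5,.2),(19.5,.054),(-15,.054),(-49.3,.054),(-52,.054)):
        y=np.radians(ang+90+flip); Rd=toolR([0,0,-1],[np.cos(y),np.sin(y),0]); qq,ep,er=ik(np.r_[c,z],Rd,qq,.05); print(flip,ang,qq.round(2),round(ep,4),round(er,3))
    y=np.radians(109.5+flip); Rd=toolR([0,0,-1],[np.cos(y),np.sin(y),0])
    print('x axis',Rd[:,0].round(2)); rows(s['tcp_pos'],R.from_rotvec(s['tcp_rot']),[([.452,.30,.25],toolR([0,0,-1],R.from_rotvec(s['tcp_rot']).as_matrix()[:,1]),5),(np.r_[c,.18],Rd,14)])
E
```

```text
0 19.5 [ 1.18  0.4  -1.22  1.91  0.42  1.12  1.71] 0.0001 0.001
0 19.5 [ 1.01  0.59 -1.04  2.04  0.66  0.89  1.51] 0.0 0.0
0 -15 [ 0.92  0.52 -0.91  2.05  0.56  0.84  0.99] 0.0 0.0
0 -49.3 [ 0.82  0.47 -0.77  2.05  0.46  0.79  0.47] 0.0 0.0
0 -52 [ 0.81  0.47 -0.76  2.05  0.46  0.79  0.43] 0.0 0.0
x axis [-0.94 -0.33 -0.  ]
offset [[-16, -6, -7], [-15, -5, -9], [-14, -6, -11], [-12, -6, -12], [-10, -6, -14], [-28, -16, 5], [-27, -19, 5], [-25, -21, 5], [-23, -24, 5], [-20, -25, 5], [-18, -27, 5], [-15, -29, 5], [-13, -30, 5], [-10, -32, 5], [-7, -31, 5], [-3, -33, 5], [-1, -33, 5], [2, -32, 5], [5, -32, 5]]
dr [[0.0, 8.0, -0.0], [0.0, 8.0, -0.0], [0.0, 8.0, -0.0], [0.5, 8.0, -0.0], [-0.0, 8.0, -0.0], [-0.0, -0.0, -5.5], [-0.0, -0.0, -5.0], [-0.0, -0.0, -5.5], [-0.0, -0.0, -5.5], [-0.0, -0.0, -5.0], [-0.0, -0.0, -5.5], [-0.0, -0.0, -5.5], [-0.0, -0.0, -5.0], [-0.0, -0.0, -5.5], [-0.0, -0.0, -5.5], [-0.0, -0.0, -5.0], [-0.0, -0.0, -5.5], [-0.0, -0.0, -5.5], [-0.0, -0.0, -5.0]]
max 33.896902513356586 8.0156097709407 19
180 19.5 [ 0.42  0.19 -0.27  1.95  0.06  1.01 -1.11] 0.0 0.0
180 19.
[... 226 characters left out ...]
] 0.0 0.0
x axis [0.94 0.33 0.  ]
offset [[-16, -6, -7], [-15, -5, -9], [-14, -6, -11], [-12, -6, -12], [-10, -6, -14], [-28, -16, 5], [-31, -12, 5], [-31, -9, 5], [-33, -4, 5], [-32, 0, 5], [-33, 4, 5], [-31, 9, 5], [-30, 12, 5], [-29, 17, 5], [-26, 20, 5], [-22, 23, 5], [-20, 26, 5], [-16, 29, 5], [-12, 30, 5]]
dr [[0.0, 8.0, -0.0], [0.0, 8.0, -0.0], [0.0, 8.0, -0.0], [0.5, 8.0, -0.0], [-0.0, 8.0, -0.0], [-0.0, 0.0, 7.5], [-0.0, 0.0, 7.5], [-0.0, 0.0, 7.5], [-0.0, 0.0, 7.5], [-0.0, 0.0, 7.5], [-0.0, 0.0, 7.5], [-0.0, 0.0, 7.5], [-0.0, 0.0, 7.5], [-0.0, 0.0, 7.5], [-0.0, 0.0, 8.0], [-0.0, 0.0, 7.5], [-0.0, 0.0, 7.5], [0.0, 0.0, 7.5], [0.0, 0.0, 7.5]]
max 33.98529093593286 8.0156097709407 19
```

>>> {"fn": "jog_arm", "kwargs": {"offset": [[-16,-6,-7],[-15,-5,-9],[-14,-6,-11],[-12,-6,-12],[-10,-6,-14],[-28,-16,5],[-27,-19,5],[-25,-21,5],[-23,-24,5],[-20,-25,5],[-18,-27,5],[-15,-29,5],[-13,-30,5],[-10,-32,5],[-7,-31,5],[-3,-33,5],[-1,-33,5],[2,-32,5],[5,-32,5],[0,0,0]], "dr": [[0,8,0],[0,8,0],[0,8,0],[0.5,8,0],[0,8,0],[0,0,-5.5],[0,0,-5],[0,0,-5.5],[0,0,-5.5],[0,0,-5],[0,0,-5.5],[0,0,-5.5],[0,0,-5],[0,0,-5.5],[0,0,-5.5],[0,0,-5],[0,0,-5.5],[0,0,-5.5],[0,0,-5],[0,0,0]], "grip": [0.7,0.7,0.7,0.7,0.7,0.5,0.3,0.1,0,0,0,0,0,0,0,0,0,0,0,0]}}

```text
clock: 25.75
tcp_pos: [0.4903, -0.1594, 0.1783]
tcp_rot: [0.52, -3.094, 0.001]
ft_force: [0.5, 0.2, 0.6]
grip_width: 0.0472
```

```bash
python3 - <<'E'
from plan import *
from h import *
y=np.radians(109.5); Rd=toolR([0,0,-1],[np.cos(y),np.sin(y),0])
need([.4916,-.1558,.18],Rd)
a,d=grab('scene','scene11'); P=cloud('scene',d)
m=(abs(P[...,0]-.4916)<.04)&(abs(P[...,1]+.156)<.04)&(P[...,2]>.07)&(P[...,2]<.085); p=P[m]
print(len(p)); 
if len(p)>10:
    w,v=np.linalg.eigh(np.cov(p[:,:2].T)); print(p.mean(0),np.degrees(np.arctan2(v[1,1],v[0,1])),np.sqrt(12*w))
cv2.imwrite('pics/z16.png',cv2.resize(a[60:230,260:450],(760,680))[100:680,:,::-1])
E
```

```text
t 25.75 q [ 1.151  0.422 -1.18   1.936  0.444  1.084  1.687] p [ 0.4903 -0.1594  0.1783] F [0.5 0.2 0.6] M [ 0.08 -0.1   0.04] w 0.0472
[[-0.945, -0.327, -0.004], [-0.327, 0.945, -0.002], [0.005, -0.0, -1.0]]
tool offset mm [-2.4  3.  -1.8]
dr deg (tool) [-0.  -0.3 -0.4]
63
[ 0.49136177 -0.15598882  0.07474246] -157.87037731506652 [0.0115625  0.04437782]
```

View pics/z16.png

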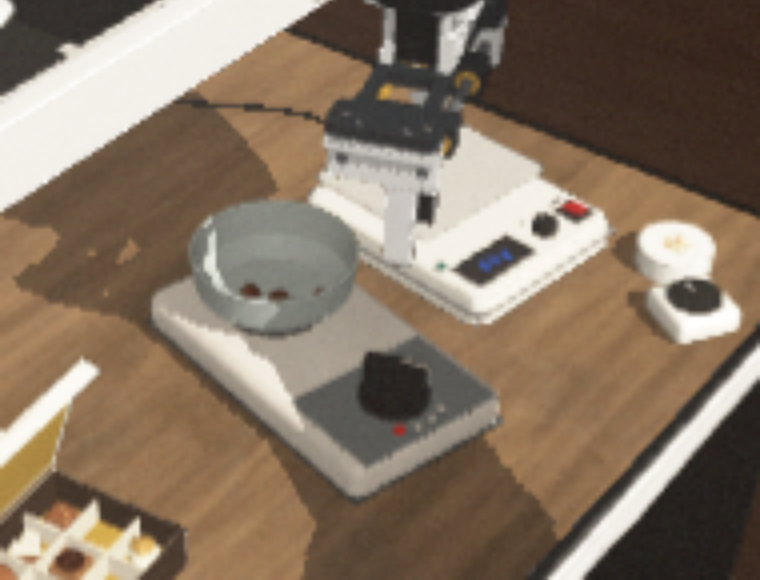

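>>> {"fn": "jog_arm", "kwargs": {"offset": [[-2,3,30],[0,0,35],[0,0,30],[0,0,20],[0,0,8],[0,0,0]], "dr": [[0,0,-0.5],[0,0,0],[0,0,0],[0,0,0],[0,0,0],[0,0,0]], "grip": [0,0,0,0,0,0]}}

```text
clock: 26.55
tcp_pos: [0.4922, -0.1533, 0.0569]
tcp_rot: [0.54, -3.092, 0.004]
ft_force: [0.1, 0.5, 0.2]
grip_width: 0.0473
```

```bash
python3 - <<'E'
from plan import *
from h import *
y=np.radians(109.5); Rd=toolR([0,0,-1],[np.cos(y),np.sin(y),0])
need([.4915,-.1558,.055],Rd)
E
```

```text
t 26.55 q [ 0.995  0.574 -1.029  2.041  0.644  0.893  1.52 ] p [ 0.4922 -0.1533  0.0569] F [0.1 0.5 0.2] M [ 0.1  -0.14  0.03] w 0.0473
[[-0.941, -0.339, -0.002], [-0.339, 0.941, -0.003], [0.003, -0.002, -1.0]]
tool offset mm [ 1.5 -2.1  1.9]
dr deg (tool) [-0.1 -0.2  0.3]
```

Correct by (1,-2,+2) and close on the bar.

>>> {"fn": "jog_arm", "kwargs": {"offset": [[1,-2,2],[0,0,0],[0,0,0],[0,0,0],[0,0,0],[0,0,0]], "dr": [[0,0,0],[0,0,0],[0,0,0],[0,0,0],[0,0,0],[0,0,0]], "grip": [-0.3,-0.5,-0.8,-1,-1,-1], "force": 45}}

```text
clock: 27.3
tcp_pos: [0.4926, -0.158, 0.055]
tcp_rot: [0.537, -3.094, 0.008]
ft_force: [4.7, -10.3, -1.8]
grip_width: 0.0115
```

```bash
python3 - <<'E'
from h import *
s=st(); M=R.from_rotvec(s['tcp_rot']).as_matrix(); print('jaw yaw',np.degrees(np.arctan2(M[1,1],M[0,1])))
E
```

```text
t 27.3 q [ 0.997  0.577 -1.024  2.04   0.65   0.89   1.522] p [ 0.4926 -0.158   0.055 ] F [  4.7 -10.3  -1.8] M [-2.56 -1.14  0.05] w 0.0115
[[-0.941, -0.337, -0.001], [-0.337, 0.941, -0.005], [0.003, -0.005, -1.0]]
jaw yaw 109.70377927940883
```

>>> {"fn": "jog_arm", "kwargs": {"offset": [[0,-2,0],[0,0,0]], "dr": [[0,0,0],[0,0,0]], "grip": [-1,-1]}}

```text
clock: 27.55
tcp_pos: [0.4927, -0.1581, 0.055]
tcp_rot: [0.539, -3.092, 0.005]
ft_force: [-1.0, -3.0, 5.0]
grip_width: 0.0116
```

>>> {"fn": "jog_arm", "kwargs": {"offset": [[0,0,0],[0,0,0],[0,0,0],[0,0,0],[0,0,0]], "dr": [[0,0,8],[0,0,9],[0,0,9],[0,0,8],[0,0,0]], "grip": [-1,-1,-1,-1,-1]}}

```text
clock: 28.18
tcp_pos: [0.4927, -0.1576, 0.0549]
tcp_rot: [-0.387, -3.116, 0.005]
ft_force: [-0.5, 0.0, 5.2]
grip_width: 0.0117
```

```bash
python3 - <<'E'
from h import *
s=st(); M=R.from_rotvec(s['tcp_rot']).as_matrix(); print('jaw yaw',np.degrees(np.arctan2(M[1,1],M[0,1])),'F tool',M.T@s['ft_force'])
E
```

```text
t 28.18 q [ 0.905  0.518 -0.892  2.043  0.551  0.837  1.015] p [ 0.4927 -0.1576  0.0549] F [-0.5  0.   5.2] M [0.21 0.03 0.07] w 0.0117
[[-0.97, 0.244, -0.002], [0.244, 0.97, -0.003], [0.001, -0.004, -1.0]]
jaw yaw 75.85309386328179 F tool [ 0.45073681 -0.0992246  -5.17283581]
```

>>> {"fn": "jog_arm", "kwargs": {"offset": [[0,0,0],[0,0,0],[0,0,0],[0,0,0],[0,0,0],[0,0,0]], "dr": [[0,0,9],[0,0,9],[0,0,9],[0,0,8.5],[0,0,0],[0,0,0]], "grip": [-1,-1,-1,-1,-1,-1]}}

```text
clock: 28.92
tcp_pos: [0.4931, -0.1571, 0.0549]
tcp_rot: [-1.31, -2.855, 0.004]
ft_force: [0.2, 3.7, 7.0]
grip_width: 0.0115
```

```bash
python3 - <<'E'
from h import *
s=st(); M=R.from_rotvec(s['tcp_rot']).as_matrix(); print('jaw yaw',np.degrees(np.arctan2(M[1,1],M[0,1])),'F tool',M.T@s['ft_force'])
a,_=grab('scene','scene12'); b,_=grab('top','top12')
cv2.imwrite('pics/z17.png',np.vstack([cv2.resize(a[110:210,280:400],(360,300),interpolation=2),cv2.resize(b[150:250,330:450],(360,300),interpolation=2)])[:,:,::-1])
E
```

```text
t 28.93 q [ 0.8    0.47  -0.753  2.048  0.454  0.793  0.485] p [ 0.4931 -0.1571  0.0549] F [0.2 3.7 7. ] M [ 1.11 -0.37  0.12] w 0.0115
[[-0.652, 0.758, -0.001], [0.758, 0.652, -0.002], [-0.001, -0.003, -1.0]]
jaw yaw 40.709428799118264 F tool [ 2.65549645  2.53517572 -7.04689843]
```

View pics/z17.png

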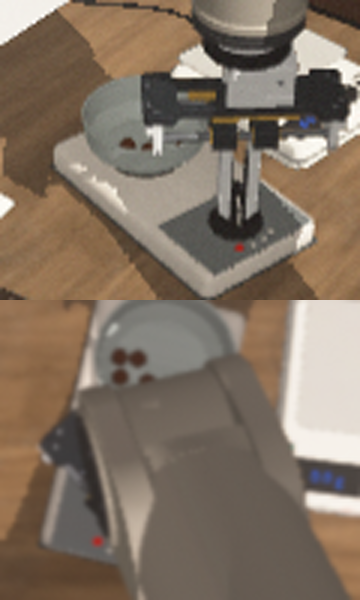

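View pics/scene12.png

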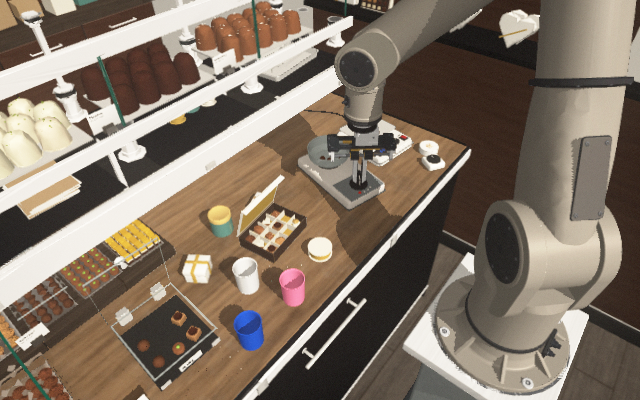

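View pics/top12.png

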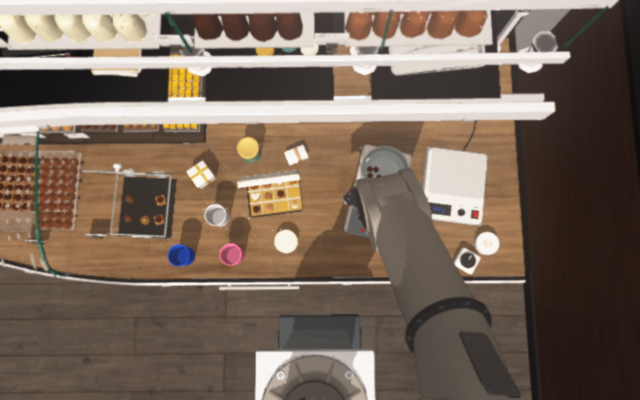

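>>> {"fn": "jog_arm", "kwargs": {"offset": [[0,0,0],[0,0,0],[0,0,0],[0,0,0]], "dr": [[0,0,1],[0,0,0],[0,0,0],[0,0,0]], "grip": [-1,-1,-1,-1]}}

```text
clock: 29.52
tcp_pos: [0.4931, -0.1571, 0.0549]
tcp_rot: [-1.335, -2.844, 0.004]
ft_force: [0.4, 3.6, 8.6]
grip_width: 0.012
```

```bash
python3 - <<'E'
from h import *
s=st(); M=R.from_rotvec(s['tcp_rot']).as_matrix(); print('jaw yaw',np.degrees(np.arctan2(M[1,1],M[0,1])),'F tool',M.T@s['ft_force'])
d=np.load('pics/scene12.npz')['d']; P=cloud('scene',d)
m=(P[...,2]>.05)&(P[...,2]<.1)&(np.hypot(P[...,0]-.6275,P[...,1]+.19)<.05); print('bowl',m.sum())
im=np.load('pics/scene12.npz')['im']; cv2.imwrite('pics/z18.png',cv2.resize(im[160:205,335:395],(720,540),interpolation=2)[:,:,::-1])
E
```

```text
t 29.52 q [ 0.798  0.469 -0.75   2.048  0.451  0.792  0.47 ] p [ 0.4931 -0.1571  0.0549] F [0.4 3.6 8.6] M [ 1.2  -0.49  0.16] w 0.012
[[-0.639, 0.769, -0.001], [0.769, 0.639, -0.002], [-0.001, -0.002, -1.0]]
jaw yaw 39.70545650493539 F tool [ 2.52255031  2.61835814 -8.56869346]
bowl 108
```

View pics/z18.png

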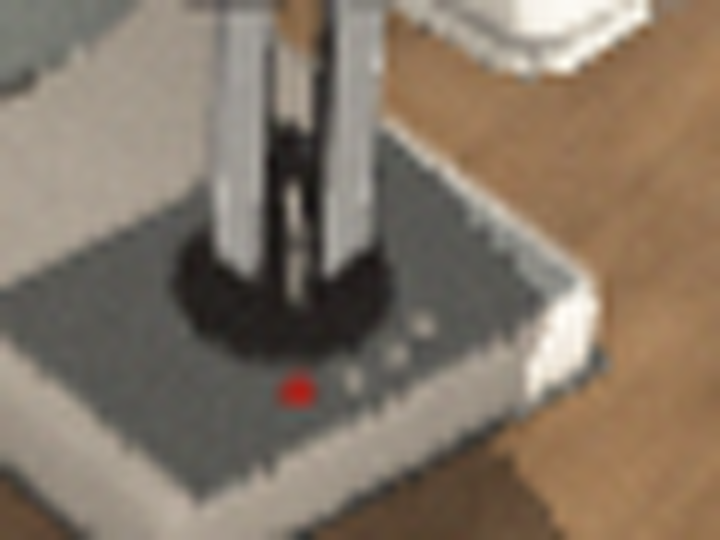

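The white pointer line lies between the fingers (px ~295,240 in the crop) and points at the red dot (298,390). The spring moment is about 0.13–0.16 N m, as expected at the third click. Handing in.

```bash
python3 -c "
from bench import env
print(env.sign_off())"
```

```text
the job is handed in; nothing more can be done
None
```

I tipped all six nuts into the steel bowl, stood the empty cup upright where it came from, and turned the dial to the red dot. I handed in at 29.5 s (limit 72 s) with the gripper still holding the dial.

- **Nuts:** an overhead picture taken after pouring showed all six in the bowl. Another picture showed the cup empty.
- **Cup:** it stands within a few millimetres of its starting place. The other items on the worktop looked unmoved in the last pictures.
- **Dial:** the gripper turned about 70° (1.22 rad) from rest, just past the third click at 1.2 rad and short of the stop at 1.3. The white pointer lined up with the red dot in a picture taken 1° before the final position. The spring moment read about 0.12 to 0.16 N m, against the 0.13 expected there.
- **Disagreements:**
  - The dial's axis turned out about 2.6 mm off my camera estimate, giving an 11 N side force when I closed on the bar. I corrected it before turning.
  - My first tilted approach to the cup ran into joint limits, so I came in from another side.
- **Not directly seen:** the dial angle comes from the gripper's rotation and the pointer, not from a sensor on the dial.

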